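# Top up the leaning dish magazine by feel

### The job

Put the two small lidded dishes from the worktop into the leaning plate magazine, one after the other, so that both lie flat and square on the pile that is already inside. Nobody knows how high that pile is: lower each dish along the slope of the magazine until you feel it rest on the pile, and only then let go - do not drop it in, not even from a few millimetres, and do not press hard. Leave the tape roll, the large dish and the dropper bottle where they are.

Things in the scene. Friction and masses are not known exactly. Their poses are not given: they have to be found in the camera images.
- dish_a: small round lidded dish, 63 mm across and 15 mm high, about 60 g, one of two alike (either may go in first); stands flat on the worktop among other things; origin at the centre of its underside, z up through the lid. Take it across its diameter.
- dish_b: the other small lidded dish, the same in every way: 63 mm across, 15 mm high, origin at the centre of its underside.
- magazine: plate magazine: steel well on a fixed stand, leaning 30 degrees so that its mouth comes towards the robot. Origin at the centre of the well's floor, 36 mm above the worktop; z runs up the leaning middle line and out of the mouth, y is level, x points away from the robot and up. Two curved 2.5 mm shells on the +x and -x sides, 69 mm apart inside, 92 mm long along z, then a lip flared outward to z = 102 mm.
- mouth (a point): centre of the magazine's mouth, on its middle line at z = 92 mm, where the flared lips begin; axes as the magazine's. The +y and -y sides of the well are open all the way down, 50 mm wide between the shells' edges: fingers holding a dish across its diameter along y can go down there and open, with nothing beside them.
- well_floor (a point): centre of the well's floor. A centred pile of the same dishes lies above it on a sprung plate, square to the well. The height of its top is unknown, anywhere from 34 to 68 mm above this point along z, new each time. The springs give about 1 mm per 6 N, 10 mm at most. Each added dish raises it by 15 mm. A dish let go may slide up to 3 mm towards the lower (-x) shell.
- tape_roll: roll of white label tape lying flat, 67 mm across, 19 mm high, a ring with an open core, about as large as the dishes; bystander, to be left alone. Origin at the centre of its underside.
- big_dish: large lidded dish, 93 mm across, 15 mm high; bystander, to be left alone. Origin at the centre of its underside.
- dropper: standing dropper bottle, 33 mm across, 67 mm high; bystander, to be left alone. Origin at the centre of its underside.
There are look-alikes about, which are no part of the job. What is shaped like the dish_a but yellow is not meant.

How it is judged:
On the way, in this order (a step that is already met when the one before it is completed fails the run):
1. one of the two dishes lies in the magazine, square on the pile, let go and at rest (((x of dish_a in the frame of magazine between -0.006 and 0.006 m and y of dish_a in the frame of magazine between -0.006 and 0.006 m and z of dish_a in the frame of magazine between 0.03 and 0.09 m and angle between the z axis of dish_a and the z axis of magazine, either way round below 0.08 rad and angle between dish_a's own z axis and vertical below 0.65 rad and linear speed of dish_a below 0.02 m/s and contact force between the fingers and dish_a below 0.05 N) or (x of dish_b in the frame of magazine between -0.006 and 0.006 m and y of dish_b in the frame of magazine between -0.006 and 0.006 m and z of dish_b in the frame of magazine between 0.03 and 0.09 m and angle between the z axis of dish_b and the z axis of magazine, either way round below 0.08 rad and angle between dish_b's own z axis and vertical below 0.65 rad and linear speed of dish_b below 0.02 m/s and contact force between the fingers and dish_b below 0.05 N))), for 0.2 s.
2. both dishes lie in the magazine one on the other, let go and at rest (x of dish_a in the frame of magazine between -0.006 and 0.006 m and y of dish_a in the frame of magazine between -0.006 and 0.006 m and z of dish_a in the frame of magazine between 0.03 and 0.09 m and angle between the z axis of each of dish_a, dish_b and the z axis of magazine, either way round below 0.08 rad and angle between each of dish_a, dish_b's own z axis and vertical below 0.65 rad and linear speed of each of dish_a, dish_b below 0.02 m/s and contact force between the fingers and dish_a below 0.05 N and x of dish_b in the frame of magazine between -0.006 and 0.006 m and y of dish_b in the frame of magazine between -0.006 and 0.006 m and z of dish_b in the frame of magazine between 0.03 and 0.09 m and contact force between the fingers and dish_b below 0.05 N and (z of dish_a in the frame of dish_b between 0.012 and 0.018 m or z of dish_a in the frame of dish_b between -0.018 and -0.012 m)), for 0.2 s.
At the end, for the whole second after the job is handed in: Both small dishes lie in the magazine, let go and at rest (under 0.02 m/s), lids up, each centred within 6 mm of its middle line in x and in y and square to it within 0.08 rad, with undersides 30 to 90 mm above the well's floor, and one 12 to 18 mm above the other (all of step 2); the robot touches nothing.
It fails at once if a dish is let go above the pile and falls in the magazine (moves faster than 0.2 m/s there with no finger on it: a fall of about 3 mm) ((contact force between the fingers and dish_a below 0.05 N and linear speed of dish_a above 0.2 m/s and x of dish_a in the frame of magazine between -0.04 and 0.04 m and y of dish_a in the frame of magazine between -0.04 and 0.04 m and z of dish_a in the frame of magazine between 0.02 and 0.13 m) or (contact force between the fingers and dish_b below 0.05 N and linear speed of dish_b above 0.2 m/s and x of dish_b in the frame of magazine between -0.04 and 0.04 m and y of dish_b in the frame of magazine between -0.04 and 0.04 m and z of dish_b in the frame of magazine between 0.02 and 0.13 m)).
It fails at once if a dish is pressed against the magazine, its pile or the other dish with more than 30 N (contact force between any of dish_a, dish_b and magazine above 30 N or contact force between dish_a and dish_b above 30 N).
It fails at once if the tape roll, the large dish or the dropper bottle is moved more than 15 mm (distance of any of tape_roll, big_dish, dropper from where it was at the start of the episode above 0.015 m).
It also fails if it takes over 58 s, if anything falls off the work surface, if the arm or the gripper's body presses on something with over 40 N, if the wrist force passes 120 N, or if a joint passes its speed limit or range.

### The arm

A 7-joint arm with a two-finger parallel gripper is mounted at the origin on a cart in front of the work surface, level with it; the furniture and walls round the work are solid. World frame = base frame: x ahead of the robot, y to its left, z up, the work surface at z = 0. Lengths are in m, angles in rad, forces in N, time in s.
With the tool pointing down it reaches from about 0.4 to 0.875 m from the base axis. Payload 19.3 kg.
Tool frame: the origin (TCP) lies between the finger pads; the fingertips stand 8 mm ahead of it and the grasp point (between the pads) lies 11 mm behind it; y points along the fingers, z is the direction in which the jaws open and shut, and the axes are right-handed (so a half turn about y gives the same grasp; the last joint's range is limited). The gripper opens to 85 mm and grips with 20 to 120 N. Pads are 22 mm wide; open, the fingers measure 114 mm over their backs; the gripper's body (76 mm by 85 mm) begins 54 mm behind the grasp point. The pads swing forward as they close: fully open they stand 13 mm farther back than shut.
Start: joints at [-1.257, 0.521, -0.036, 1.599, 0.021, 1.021, -0.113], TCP at [0.234, 0.58, 0.239] pointing down, gripper open.
Joint ranges: [-2.91, 2.91], [-0.3, 2.13], [-1.5, 1.42], [0.17, 2.43], [-1.26, 4.41], [0.16, 1.93], [-2.52, 2.52]. Speed limits (rad/s): [1.89, 1.89, 2.39, 2.39, 3.01, 3.01, 3.01].

### API

Orientations are given as a unit quaternion [x, y, z, w].
In Python, from cell import * gives the robot as it stands.
- The arm moves only by the tool move_arm, never from a script. Its arguments are lists of equal length, an entry for each row: "linear": the shift along the tool's x, y, z in mm, a list of three; "angular": the turn, a rotation vector about the tool's x, y, z in degrees, a list of three; "grip": the closure, from 0 (fully open) to 1 (shut). In form: {"linear": [[tx, ty, tz], ...], "angular": [[rx, ry, rz], ...], "grip": [grip, ...]}. A call has exactly 5 rows; each row is the pose to reach, as a shift and turn from the pose commanded when the call began, along the tool's axes at that moment; what a row does not reach only later rows make up. A row lasts 1/12 s, in which the tool goes at most 41.7 mm and 7.16 degrees, less where a joint would pass 70% of its speed; a pose out of reach is approached as far as the arm can. A call with a gripper value outside its range is refused whole. The fingers move at their own pace and stop on an object; the grip force is fixed at half the most. Time passes only in rows, so rows that repeat a pose let the fingers close, or fill a call up. It gives the time, the measured TCP pose, the force and the opening at its end, in the units of the state.
- observe(): the state, without advancing time (a new reading comes with each control period).
- get_image(name): name is "side" or "top"; returns (picture, depth): 420x560x3 uint8, red, green, blue; 420x560 float32, m along the optical axis (not along the pixel's ray), 0 where there is no reading.
- camera_params(name): a dict with "fx", "fy", "cx", "cy" (pixels), "rvec" (rotation vector, rad) and "tvec" (3), from world to camera coordinates, as OpenCV has them. Camera axes: x right, y down, z forward; pixel columns grow to the right and rows downward; lengths in m; the calibration is good to about 2 mm. A picture is of the moment at which its call begins. camera_params takes no time and is no camera call.
- finish_job(): hands the job in, once; it reports no verdict.
The state is a dict: "time_s": time; "qpos": joint angles; "qvel": joint speeds; "effort": joint torques, N m; "eef_pos": TCP position; "tool_rot": TCP orientation; "contact_force": force on the tool from outside, world axes, zero at the start; "ft_torque": the same for the moment, N m; "opening": finger opening in m.
Only numpy, scipy, OpenCV 4.12 (cv2) and the standard library are available. Lean on these libraries where they do the work, as an engineer would, in place of code of your own. Each camera call takes 0.05 s, during which the arm holds its last target.

## Working session

There is one attempt and no reset: what is moved stays moved. The work goes in short steps, Python scripts to look and compute and a tool call to move; the robot and the scene stay as the last step left them, time stands still between calls to the robot, and variables do not carry over. Pictures are saved under pics/ and viewed, and the job is handed in when it is done.

Besides the shell and the picture viewer there is one more tool, called after "Emit:" as name(argument=value, ...), one argument or row to a line, values as JSON. move_arm: Moves the arm, as the interface text tells. Its arguments: {"type":"object","properties":{"linear":{"type":"array"},"angular":{"type":"array"},"grip":{"type":"array"}},"required":["linear","angular","grip"]}

```bash
ls; mkdir -p pics
cat > h.py <<'E'
import numpy as np, cv2
from cell import *
from scipy.spatial.transform import Rotation as R
def cam(n):
    p=camera_params(n); K=np.array([[p['fx'],0,p['cx']],[0,p['fy'],p['cy']],[0,0,1]])
    M=cv2.Rodrigues(np.array(p['rvec'],float))[0]; return K,M,np.array(p['tvec'],float).ravel()
def ray(n,u,v,z):
    K,M,t=cam(n); d=M.T@np.linalg.solve(K,[u,v,1.]); c=-M.T@t
    return c+d*(z-c[2])/d[2]
def cloud(n,dep):
    K,M,t=cam(n); v,u=np.mgrid[:dep.shape[0],:dep.shape[1]]
    P=np.stack([(u-K[0,2])/K[0,0]*dep,(v-K[1,2])/K[1,1]*dep,dep],-1)
    return (P-t)@M
def proj(n,P):
    K,M,t=cam(n); q=(K@(M@np.array(P)+t)); return q[:2]/q[2]
def save(f,img): cv2.imwrite(f,cv2.cvtColor(img,cv2.COLOR_RGB2BGR))
E
python3 - <<'E'
from h import *
for n in('side','top'):
    a,d=get_image(n); save(f'pics/{n}0.png',a); np.savez(f'{n}0.npz',a=a,d=d)
    K,M,t=cam(n); print(n,-M.T@t,K[0,0])
s=observe(); print({k:np.round(v,4) for k,v in s.items()})
E
```

```text
pics
side [0.71642696 0.22964107 0.91888909] 451.8670174207153
top [ 0.37496485 -0.20150164  1.28266899] 465.3436080151037
{'time_s': np.float64(0.1), 'qpos': array([-1.2572,  0.5219, -0.0364,  1.5999,  0.0212,  1.0211, -0.1128]), 'qvel': array([ 0.001 , -0.002 , -0.0016, -0.003 , -0.0003,  0.0004,  0.0002]), 'effort': array([ 4.00000e-03, -9.28481e+01,  1.98430e+00, -3.70536e+01,
        1.82000e-02,  5.50000e-03, -0.00000e+00]), 'eef_pos': array([0.2339, 0.5793, 0.2388]), 'tool_rot': array([ 0.6945, -0.1349,  0.1348, -0.6938]), 'contact_force': array([-0.383 ,  0.2919, -0.2269]), 'ft_torque': array([-0.0198,  0.0012,  0.0874]), 'opening': np.float64(0.0854)}
```

View pics/side0.png

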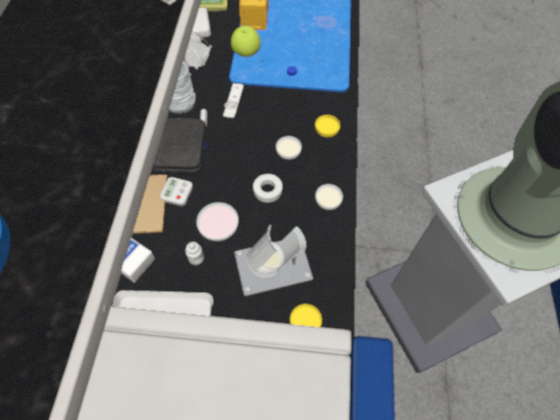

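View pics/top0.png

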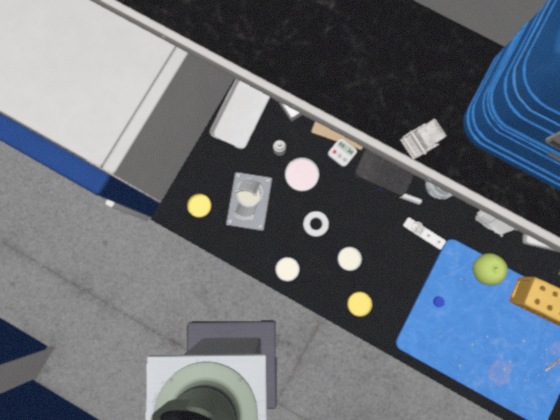

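Seen in both views: cream discs at top (287,269) and (350,259), which are side (329,197) and (289,148). Yellow discs are at top (199,206) and (360,304). The white ring with an open core at (316,223) is the tape, and the pink disc at (302,174) is the large dish. The cream ones fit. I'll measure them and confirm in an enlarged crop.

Run:
```python
from h import *
D={n:np.load(n+'0.npz') for n in('side','top')}
for n in D:
    a=D[n]['a'];d=D[n]['d']; P=cloud(n,d)
    hsv=cv2.cvtColor(a,cv2.COLOR_RGB2HSV)
    for name,(u,v) in {'side':{'c1':(329,197),'c2':(289,148),'y1':(306,319),'y2':(327,126),'big':(217,222),'drop':(194,253),'tape':(268,187)},
      'top':{'c1':(287,269),'c2':(350,259),'y1':(199,206),'y2':(360,304),'big':(302,174),'drop':(280,148),'tape':(316,223)}}[n].items():
        m=(hsv[...,2]>110).astype(np.uint8)
        k,l=cv2.connectedComponents(m); 
        lab=l[v,u] if name!='tape' else l[v,u+9]
        mm=(l==lab).astype(np.uint8)
        c=max(cv2.findContours(mm,0,2)[0],key=cv2.contourArea)
        (cx,cy),ax,an=cv2.fitEllipse(c)
        h=P[mm>0][:,2]; h=h[np.isfinite(h)]
        print(n,name,np.round([cx,cy,*ax],1),'h',np.round(np.percentile(h,[10,50,90]),4), 'rgb',a[v,u],'xyz@15',np.round(ray(n,cx,cy,.015),4), 'cloud med',np.round(np.median(P[(mm>0)&(P[...,2]>.01)],0),4))
top=D['top']['a']; 
save('pics/crop1.png',cv2.resize(np.hstack([top[235:325,260:380],D['side']['a'][110:200+20,260:380][:90]]),None,fx=3,fy=3,interpolation=2))
save('pics/crop2.png',cv2.resize(np.hstack([top[160:240,210:290],D['side']['a'][215:295,230:310]]),None,fx=5,fy=5,interpolation=2))
```

```text
side c1 [328.6 196.2  25.3  27.4] h [0.0087 0.0162 0.0188] rgb [246 239 213] xyz@15 [ 0.378  -0.2196  0.015 ] cloud med [ 0.3771 -0.2196  0.0166]
side c2 [288.3 146.9  22.9  25.7] h [0.0078 0.0164 0.019 ] rgb [246 239 212] xyz@15 [ 0.4034 -0.3887  0.015 ] cloud med [ 0.4029 -0.3879  0.0167]
side y1 [295.1 151.8 282.9 700.4] h [0.0173 0.3612 0.4527] rgb [253 230  73] xyz@15 [ 0.3945 -0.3681  0.015 ] cloud med [0.7446 0.0781 0.3613]
side y2 [327.1 125.3  22.3  25.2] h [0.0046 0.0163 0.0191] rgb [253 229  70] xyz@15 [ 0.2824 -0.4115  0.015 ] cloud med [ 0.2816 -0.4117  0.0167]
side big [217.  220.9  38.   42.1] h [0.013  0.0165 0.0188] rgb [246 223 224] xyz@15 [ 0.639  -0.2644  0.015 ] cloud med [ 0.6386 -0.2636  0.0167]
side drop [193.8 252.6  16.1  23.6] h [0.0042 0.0437 0.0606] rgb [189 187 182] xyz@15 [ 0.7122 -0.2118  0.015 ] cloud med [ 0.7114 -0.1959  0.0459]
side tape [267.3 187.3  28.4  29.4] h [0.0029 0.0196 0.0227] rgb [43 42 47] xyz@15 [ 0.4992 -0.3007  0.015 ] cloud med [ 0.4997 -0.2977  0.0205]
top c1 [287.  268.9  23.7  24. ] h [0.0011 0.0132 0.0166] rgb [250 243 225] xyz
[... 234 characters left out ...]
.2  24. ] h [0.0025 0.0135 0.017 ] rgb [254 239 141] xyz@15 [0.5555 0.0198 0.015 ] cloud med [0.5555 0.0188 0.0141]
top y2 [359.4 303.7  24.3  24.8] h [0.0016 0.0129 0.0163] rgb [253 233 133] xyz@15 [ 0.2832 -0.4125  0.015 ] cloud med [ 0.2837 -0.4133  0.0135]
top big [301.5 173.9  33.3  34. ] h [0.0087 0.0133 0.0166] rgb [246 228 231] xyz@15 [ 0.639  -0.2646  0.015 ] cloud med [ 0.6391 -0.2657  0.014 ]
top drop [279.  146.1  12.3  12.7] h [0.0012 0.0449 0.061 ] rgb [206 205 205] xyz@15 [ 0.7192 -0.2033  0.015 ] cloud med [ 0.708  -0.2034  0.0514]
top tape [315.5 223.4  25.2  25.3] h [-0.0007  0.0168  0.0204] rgb [39 40 44] xyz@15 [ 0.5005 -0.3003  0.015 ] cloud med [ 0.5008 -0.3007  0.0177]
```

View pics/crop1.png

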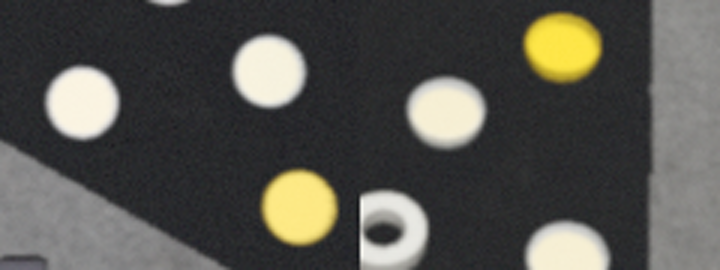

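View pics/crop2.png

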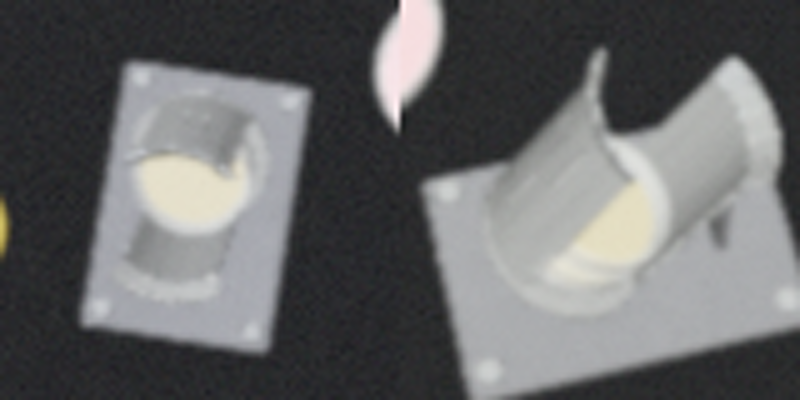

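Crop 1 shows the two flat cream dishes: no open core, not yellow, about 63 mm across. They are the two meant, and both views agree on their centres within 1 mm. Crop 2 shows the magazine on its grey plate, with its four bolts and a cream pile inside. Next I'll measure the magazine.

Run:
```python
from h import *
D={n:np.load(n+'0.npz') for n in('side','top')}
for n,(r0,r1,c0,c1) in {'side':(215,300,225,320),'top':(165,238,215,280)}.items():
    a=D[n]['a'];d=D[n]['d']; P=cloud(n,d)
    hsv=cv2.cvtColor(a,cv2.COLOR_RGB2HSV)
    g=cv2.cvtColor(a,cv2.COLOR_RGB2GRAY)
    m=np.zeros(g.shape,np.uint8); m[r0:r1,c0:c1]=(g[r0:r1,c0:c1]>90)
    k,l,st,ce=cv2.connectedComponentsWithStats(m); j=1+np.argmax(st[1:,4]); mm=l==j
    print(n,st[j])
    # plate: points low
    low=mm&(P[...,2]<.02)
    print('low z',np.percentile(P[low][:,2],[10,50,90]))
    uv=np.argwhere(low)[:,::-1]
    W=np.array([ray(n,u,v,.008)[:2] for u,v in uv]).astype(np.float32)
    rc=cv2.minAreaRect(W); print('rect',rc, cv2.boxPoints(rc).round(4).tolist())
    # cream pile
    cr=mm&(hsv[...,1]>30)&(hsv[...,0]<35)&(hsv[...,2]>150)
    q=P[cr]; print('pile',len(q),np.median(q,0), np.linalg.svd(q-q.mean(0))[2][2])
    np.savez(n+'m.npz',P=P[mm&(P[...,2]>.02)],uv=np.argwhere(mm&(P[...,2]>.02)))
```

```text
side [ 234  225   79   71 3594]
low z [0.00534385 0.00933821 0.01184156]
rect ((0.5578367710113525, -0.13841140270233154), (0.14964281022548676, 0.16165949404239655), 79.99146270751953) [[0.4652000069618225, -0.1979999989271164], [0.6244000196456909, -0.22609999775886536], [0.6503999829292297, -0.07880000025033951], [0.4912000000476837, -0.050700001418590546]]
pile 125 [ 0.56995014 -0.10367993  0.06602048] [-0.42514624  0.86500325 -0.26649586]
top [ 226  172   46   59 2080]
low z [0.00238824 0.00672381 0.01011061]
rect ((0.5672295689582825, -0.11743558943271637), (0.10605990141630173, 0.1523876190185547), 80.1833267211914) [[0.4830999970436096, -0.156700000166893], [0.6333000063896179, -0.1826999932527542], [0.6513000130653381, -0.07819999754428864], [0.5012000203132629, -0.05220000073313713]]
pile 1 [ 0.57373612 -0.12990355  0.06444904] [0. 0. 1.]
```

```bash
cat > fit.py <<'E'
from h import *
from scipy.optimize import least_squares
def frame(yaw): return R.from_euler('z',yaw).as_matrix()@np.array([[np.cos(np.pi/6),0,-.5],[0,1,0],[.5,0,np.cos(np.pi/6)]])
E
python3 - <<'E'
from fit import *
Ps={n:np.load(n+'m.npz')['P'] for n in('side','top')}
def loc(p,P): 
    return (P-np.array([p[0],p[1],.036]))@frame(p[2])
def sel(p,P):
    q=loc(p,P); r=np.hypot(q[:,0],q[:,1])
    k=(q[:,2]>5)&(0<1)
    return q,r
def res(p,keys):
    out=[]
    for n in keys:
        q=loc(p,Ps[n]); r=np.hypot(q[:,0],q[:,1])
        k=(q[:,2]>.015)&(q[:,2]<.09)
        e=np.where(np.abs(r-.0345)<np.abs(r-.037),r-.0345,r-.037)
        e=np.where(k&(r>.029),np.clip(e,-.008,.008),0)
        out.append(e)
    return np.concatenate(out)
for keys in (['side'],['top'],['side','top']):
  for yaw in (None,-.174):
    f=(lambda p:res(p,keys)) if yaw is None else (lambda p:res([p[0],p[1],yaw],keys))
    s=least_squares(f,[.575,-.117,-.174],loss='soft_l1',f_scale=.001,diff_step=1e-3)
    print(keys,yaw,s.x.round(4),s.cost, np.median(np.abs(s.fun)))
    q=loc(s.x,Ps[keys[0]]);r=np.hypot(q[:,0],q[:,1])
for n in Ps:
    q=loc(s.x,Ps[n]);r=np.hypot(q[:,0],q[:,1])
    print(n); 
    for lo in np.arange(0,.11,.01):
        k=(q[:,2]>lo)&(q[:,2]<lo+.01)
        for sg in(1,-1):
            kk=k&(np.sign(q[:,0])==sg)
            if kk.sum()>5: print(round(lo,2),sg,kk.sum(),np.percentile(r[kk],[10,50,90]).round(4), 'y',np.percentile(q[kk][:,1],[2,98]).round(3))
E
```

```text
['side'] None [ 0.5752 -0.121  -0.2122] 0.0036852330870902304 0.0
['side'] -0.174 [ 0.5752 -0.1197 -0.174 ] 0.0036212758053906025 0.0
['top'] None [ 0.5751 -0.117  -0.1763] 0.0012874098718613717 0.0
['top'] -0.174 [-0.0366 -0.1413 -0.174 ] 0.0 0.0
['side', 'top'] None [ 0.5752 -0.1172 -0.1761] 0.0050471082142925965 0.0
['side', 'top'] -0.174 [-0.0123 -0.2893 -0.174 ] 0.0 0.0
side
top
```

Run:
```python
from fit import *
Ps={n:np.load(n+'m.npz')['P'] for n in('side','top')}
p0=np.array([.575,-.117,-.175])
F=frame(p0[2])
img=np.full((560,790,3),255,np.uint8)
for i,n in enumerate(Ps):
    q=(Ps[n]-[p0[0],p0[1],.036])@F
    for x,y,z in q:
        if .01<z<.09: c=(int(180-2500*y+i*400),int(300-2500*x)); cv2.circle(img,c,2,(int(255*z/.1),0,255-int(255*z/.1)),-1)
    for r in(.0345,.037): cv2.circle(img,(180+i*400,300),int(2500*r),(0,200,0),1)
cv2.imwrite('pics/scat.png',img)
```

```text
(no output)
```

View pics/scat.png

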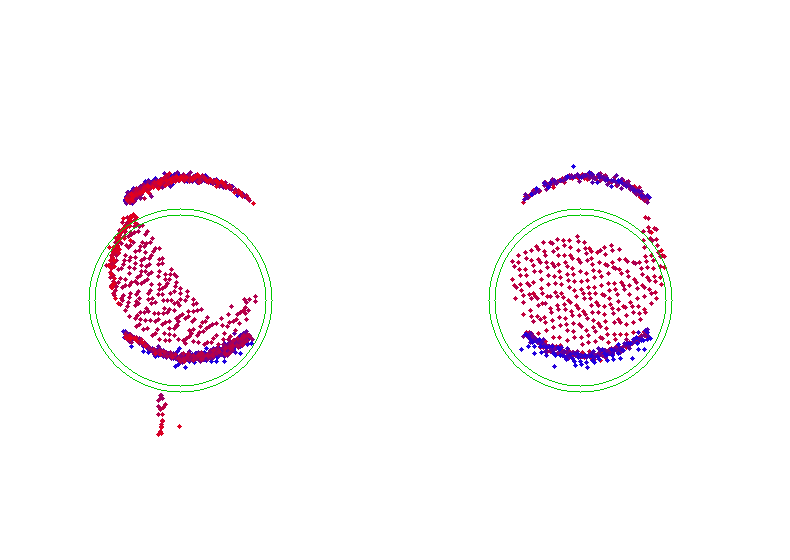

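Run:
```python
from fit import *
Ps={n:np.load(n+'m.npz')['P'] for n in('side','top')}
p0=np.array([.5864,-.119,-.175])
for keys in(['side'],['top'],['side','top']):
    p=p0.copy()
    for it in range(6):
        S=[]
        for n in keys:
            q=(Ps[n]-[p[0],p[1],.036])@frame(p[2]); r=np.hypot(q[:,0],q[:,1])
            k=(q[:,2]>.015)&(q[:,2]<.09)&(abs(q[:,1])<.025)
            S.append((Ps[n][k&(q[:,0]>.025)&(abs(r-.037)<.006)],.037)); S.append((Ps[n][k&(q[:,0]<-.025)&(abs(r-.0345)<.004)],.0345))
        def f(x):
            o=[]
            for P,rr in S:
                q=(P-[x[0],x[1],.036])@frame(x[2]); o.append((np.hypot(q[:,0],q[:,1])-rr)/np.sqrt(len(P)))
            return np.concatenate(o)
        p=least_squares(f,p,x_scale=[.01,.01,.1]).x
    print(keys,p.round(4),[len(s[0]) for s in S])
    # y edges
    for P,rr in S:
        q=(P-[p[0],p[1],.036])@frame(p[2]); r=np.hypot(q[:,0],q[:,1])
        print('  ',rr,'rmed',np.median(r).round(4),'std',r.std().round(4),'y',np.percentile(q[:,1],[1,99]).round(4),'z',np.percentile(q[:,2],[2,98]).round(3))
    for n in keys:
        q=(Ps[n]-[p[0],p[1],.036])@frame(p[2]); k=np.hypot(q[:,0],q[:,1])<.027
        k&=(abs(q[:,0])<.02); print('   pile',n,k.sum(),np.percentile(q[k][:,2],[5,25,50,75,95]).round(4))
# plate bolts / edges check in top via lines
a=np.load('top0.npz')['a']; save('pics/mtop.png',cv2.resize(a[165:240,215:285],None,fx=8,fy=8,interpolation=2))
```

```text
['side'] [ 0.5876 -0.1228 -0.1842] [490, 412]
   0.037 rmed 0.0372 std 0.0009 y [-0.0235  0.0247] z [0.017 0.088]
   0.0345 rmed 0.0347 std 0.001 y [-0.0241  0.0241] z [0.027 0.089]
   pile side 148 [0.0346 0.0357 0.0365 0.0375 0.0385]
['top'] [ 0.5886 -0.1222 -0.1864] [175, 195]
   0.037 rmed 0.0371 std 0.0008 y [-0.0242  0.0247] z [0.018 0.084]
   0.0345 rmed 0.0347 std 0.0011 y [-0.0241  0.0237] z [0.024 0.089]
   pile top 197 [0.0304 0.032  0.0337 0.0352 0.0376]
['side', 'top'] [ 0.588  -0.1226 -0.1813] [491, 413, 173, 189]
   0.037 rmed 0.0369 std 0.0009 y [-0.0238  0.0247] z [0.017 0.088]
   0.0345 rmed 0.035 std 0.001 y [-0.0243  0.0244] z [0.026 0.088]
   0.037 rmed 0.0375 std 0.0009 y [-0.0238  0.0241] z [0.018 0.086]
   0.0345 rmed 0.0343 std 0.001 y [-0.0243  0.0241] z [0.023 0.089]
   pile side 144 [0.0348 0.0358 0.0366 0.0376 0.0388]
   pile top 199 [0.0301 0.0316 0.0334 0.035  0.0373]
```

View pics/mtop.png

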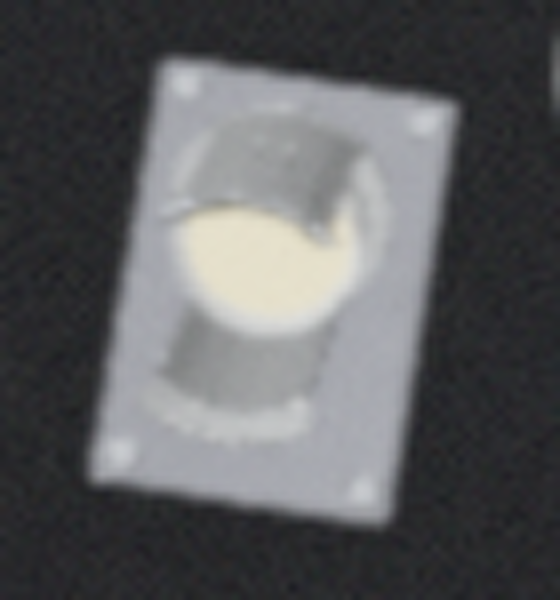

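Vision gives the magazine at o≈(0.588,-0.1226,0.036), yaw ≈-10.2°, with the pile top about 35 mm up. The shell radii and edge widths fit the sizes given. Before moving I'll check the obstacles and the tool axes.

Run:
```python
from fit import *
s=observe(); T=R.from_quat(s['tool_rot']).as_matrix(); print(T.round(3))
img=np.zeros((600,700,3),np.uint8)
for n in('side','top'):
    d=np.load(n+'0.npz')['d']; P=cloud(n,d)[d>0]
    for x,y,z in P[np.argsort(P[:,2])]:
        if z>.03 and -.3<x<1.1 and -.7<y<.9:
            c=(int(350-y*350) if 0 else int((.9-y)*430),int((1.1-x)*430))
            if 0<=c[0]<700 and 0<=c[1]<600:
                h=int(min(z,.5)*255/.5); cv2.circle(img,c,1,tuple(int(v) for v in cv2.applyColorMap(np.uint8([[h]]),2)[0,0]),-1)
for x in np.arange(-.2,1.1,.2): cv2.putText(img,f'{x:.1f}',(0,int((1.1-x)*430)),0,.4,(255,255,255),1)
for y in np.arange(-.6,.9,.2): cv2.putText(img,f'{y:.1f}',(int((.9-y)*430),595),0,.4,(255,255,255),1)
cv2.imwrite('pics/map.png',img)
q=np.load('sidem.npz')['P']; o=np.array([.588,-.1226,.036]); q=(q-o)@frame(-.178)
for sg in(1,-1):
  for lo in(.085,.09,.094,.098,.102):
    k=(q[:,2]>lo)&(q[:,2]<lo+.004)&(q[:,0]*sg>0.02); 
    if k.sum(): print(sg,lo,k.sum(),np.percentile(np.hypot(q[k,0],q[k,1]),[10,50,90]).round(4))
```

```text
[[ 0.927 -0.     0.374]
 [-0.374 -0.001  0.927]
 [ 0.    -1.    -0.001]]
1 0.085 33 [0.036  0.0369 0.0381]
1 0.09 20 [0.0364 0.0371 0.038 ]
1 0.094 10 [0.0371 0.038  0.0393]
1 0.098 15 [0.0385 0.0409 0.0417]
1 0.102 38 [0.0398 0.0418 0.0425]
-1 0.085 30 [0.034  0.0346 0.0364]
-1 0.09 32 [0.0338 0.0351 0.0366]
-1 0.094 47 [0.0346 0.0366 0.0383]
-1 0.098 57 [0.0367 0.0382 0.0402]
-1 0.102 45 [0.0381 0.04   0.0419]
```

View pics/map.png

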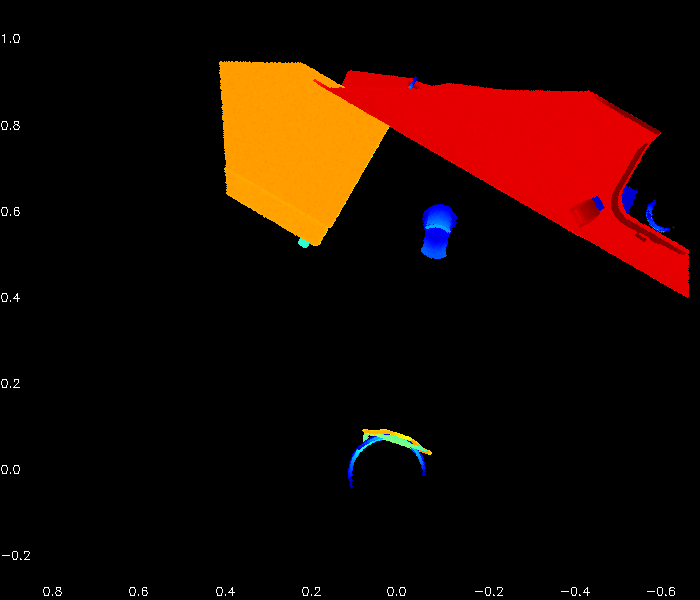

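```bash
cat > go.py <<'E'
from fit import *
O=np.array([.588,-.1226,.036]); YAW=-.178; F=frame(YAW)
def down(a):
    a=np.radians(a); z=np.array([np.cos(a),np.sin(a),0]); y=np.array([0,0,-1.]); return np.stack([np.cross(y,z),y,z],1)
MAGR=np.stack([-F[:,0],-F[:,2],-F[:,1]],1)
def mag(x,y,z): return O+F@np.array([x,y,z])/1000
def rel(P0,T0,P,T):
    return (T0.T@(np.array(P)-P0)*1000).round(1).tolist(), np.degrees(R.from_matrix(T0.T@T).as_rotvec()).round(2).tolist()
def chain(wps):
    s=observe(); P=s['eef_pos']; T=R.from_quat(s['tool_rot']).as_matrix()
    for p,t in wps:
        print(*rel(P,T,p,t)); P,T=np.array(p),t
def st():
    s=observe(); T=R.from_quat(s['tool_rot']).as_matrix(); p=s['eef_pos']
    print('t',s['time_s'],'p',p.round(4),'mag',((p-O)@F*1000).round(1),'f',s['contact_force'].round(2),'op',round(float(s['opening']),4),'q',s['qpos'].round(2))
    print(' roterr to mag deg',np.degrees(R.from_matrix(T.T@MAGR).as_rotvec()).round(2),'fmag',(F.T@s['contact_force']).round(2))
E
python3 - <<'E'
from go import *
chain([((.17,.42,.24),down(34)),((.30,.30,.24),down(0)),((.40,.15,.24),down(-34)),((.43,-.05,.2),down(-68)),((.378,-.22,.12),down(-100.2))])
E
```

```text
[0.4, -1.0, -171.6] [0.06, 34.01, 0.02]
[172.2, 0.0, 40.7] [0.0, 34.0, 0.0]
[150.0, 0.0, 100.0] [0.0, 34.0, 0.0]
[149.0, 40.0, 136.7] [0.0, 34.0, 0.0]
[111.9, 80.0, 138.1] [0.0, 32.2, 0.0]
```

Emit:
move_arm(
  linear=[
    [0,0,-172],
    [0,0,-172],
    [0,0,-172],
    [0,0,-172],
    [0,0,-172],
  ],
  angular=[
    [0,34,0],
    [0,34,0],
    [0,34,0],
    [0,34,0],
    [0,34,0],
  ],
  grip=[0,0,0,0,0],
)

```text
time_s: 0.52
eef_pos: [0.1678, 0.4139, 0.2388]
tool_rot: [0.625, -0.334, 0.334, -0.622]
contact_force: [2.1, 2.1, 1.2]
opening: 0.0855
```

Emit:
move_arm(
  linear=[
    [172,0,41],
    [172,0,41],
    [172,0,41],
    [172,0,41],
    [172,0,41],
  ],
  angular=[
    [0,34,0],
    [0,34,0],
    [0,34,0],
    [0,34,0],
    [0,34,0],
  ],
  grip=[0,0,0,0,0],
)

```text
time_s: 0.93
eef_pos: [0.3033, 0.2961, 0.2395]
tool_rot: [0.497, -0.503, 0.503, -0.497]
contact_force: [0.1, -0.7, 0.9]
opening: 0.0854
```

Run:
```python
from go import *
st()
chain([((.40,.15,.24),down(-34)),((.43,-.05,.2),down(-68)),((.378,-.22,.12),down(-100.2))])
```

```text
t 0.9333 p [0.3033 0.2961 0.2395] mag [-205.1  361.7  353.4] f [ 0.08 -0.69  0.86] op 0.0854 q [-1.17  0.21  0.29  2.11 -0.08  0.84 -0.84]
 roterr to mag deg [25.92 96.99 21.97] fmag [ 0.61 -0.67  0.64]
[144.9, -0.3, 98.5] [-0.06, 33.31, 0.02]
[149.0, 40.0, 136.7] [0.0, 34.0, 0.0]
[111.9, 80.0, 138.1] [0.0, 32.2, 0.0]
```

Emit:
move_arm(
  linear=[
    [145,0,99],
    [145,0,99],
    [145,0,99],
    [145,0,99],
    [145,0,99],
  ],
  angular=[
    [0,33.5,0],
    [0,33.5,0],
    [0,33.5,0],
    [0,33.5,0],
    [0,33.5,0],
  ],
  grip=[0,0,0,0,0],
)

```text
time_s: 1.35
eef_pos: [0.4013, 0.1503, 0.2396]
tool_rot: [0.331, -0.624, 0.625, -0.331]
contact_force: [-0.1, -0.2, -0.3]
opening: 0.0854
```

Emit:
move_arm(
  linear=[
    [149,40,137],
    [149,40,137],
    [149,40,137],
    [149,40,137],
    [149,40,137],
  ],
  angular=[
    [0,34,0],
    [0,34,0],
    [0,34,0],
    [0,34,0],
    [0,34,0],
  ],
  grip=[0,0,0,0,0],
)

```text
time_s: 1.77
eef_pos: [0.4307, -0.0465, 0.199]
tool_rot: [0.136, -0.694, 0.694, -0.136]
contact_force: [1.6, 0.0, 0.3]
opening: 0.0852
```

Run:
```python
from go import *
st()
chain([((.378,-.22,.12),down(-100.2)),((.378,-.22,.035),down(-100.2))])
```

```text
t 1.7667 p [ 0.4307 -0.0465  0.199 ] mag [-64.3  47.  225.3] f [1.65 0.03 0.26] op 0.0852 q [-0.57  0.34  0.67  2.15 -0.31  0.75 -0.88]
 roterr to mag deg [ 8.45 31.59 29.18] fmag [ 1.53  0.32 -0.58]
[114.2, 79.0, 140.8] [-0.01, 32.34, -0.02]
[0.0, 85.0, 0.0] [0.0, 0.0, 0.0]
```

Emit:
move_arm(
  linear=[
    [113,79,138],
    [113,79,138],
    [113,79,138],
    [113,79,138],
    [113,79,138],
  ],
  angular=[
    [0,32.3,0],
    [0,32.3,0],
    [0,32.3,0],
    [0,32.3,0],
    [0,32.3,0],
  ],
  grip=[0,0,0,0,0],
)

```text
time_s: 2.18
eef_pos: [0.3775, -0.2179, 0.119]
tool_rot: [-0.063, -0.704, 0.705, 0.064]
contact_force: [-0.4, 0.3, 0.3]
opening: 0.0855
```

Run:
```python
from go import *
st()
for n in('side',):
    a,d=get_image(n); save(f'pics/{n}1.png',cv2.resize(a[130:250,260:420],None,fx=4,fy=4))
chain([((.378,-.22,.02),down(-100.2)),((.378,-.22,.01),down(-100.2))])
```

```text
t 2.1833 p [ 0.3775 -0.2179  0.119 ] mag [-123.3 -131.1  167.1] f [-0.41  0.33  0.29] op 0.0855 q [-0.11  0.53  0.66  2.21 -0.59  0.58 -0.76]
 roterr to mag deg [-0.09 -0.1  30.07] fmag [-0.26  0.25  0.48]
[-2.1, 98.1, -2.0] [-0.16, -0.47, 0.11]
[0.0, 10.0, 0.0] [0.0, 0.0, 0.0]
```

View pics/side1.png

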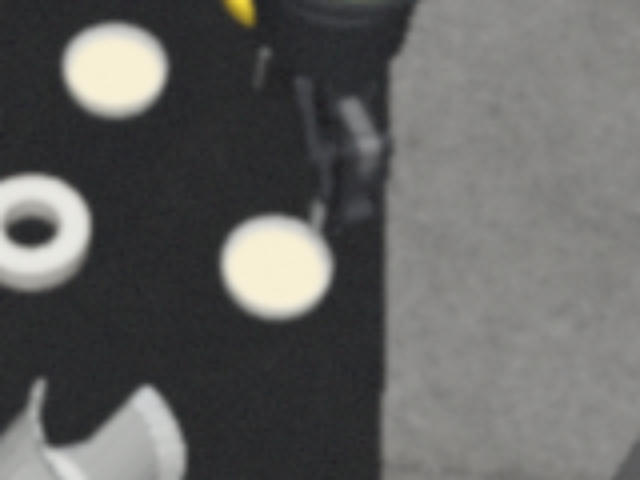

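Emit:
move_arm(
  linear=[
    [-2,40,-2],
    [-2,80,-2],
    [-2,98,-2],
    [-2,103,-2],
    [-2,103,-2],
  ],
  angular=[
    [0,-0.3,0],
    [0,-0.3,0],
    [0,-0.3,0],
    [0,-0.3,0],
    [0,-0.3,0],
  ],
  grip=[0,0.1,0.1,0.1,0.1],
)

```text
time_s: 2.65
eef_pos: [0.3809, -0.2137, 0.0166]
tool_rot: [0.058, 0.705, -0.704, -0.059]
contact_force: [-0.3, -0.1, 0.3]
opening: 0.0772
```

Run:
```python
from go import *
st()
```

```text
t 2.65 p [ 0.3809 -0.2137  0.0166] mag [-172.3 -126.3   77.1] f [-0.31 -0.09  0.33] op 0.0772 q [ 0.09  0.7   0.38  2.23 -0.8   0.34 -0.58]
 roterr to mag deg [ 0.2   0.64 30.12] fmag [-0.08 -0.15  0.43]
```

Run:
```python
from go import *
chain([((.3781,-.2199,.0166),down(-100.2))])
```

```text
[1.7, 0.0, 6.6] [0.03, 0.66, 0.12]
```

Emit:
move_arm(
  linear=[
    [1.7,0,6.6],
    [1.7,0,6.6],
    [1.7,0,6.6],
    [1.7,0,6.6],
    [1.7,0,6.6],
  ],
  angular=[
    [0,0.6,0],
    [0,0.6,0],
    [0,0.6,0],
    [0,0.6,0],
    [0,0.6,0],
  ],
  grip=[0.1,0.1,0.1,0.1,0.1],
)

```text
time_s: 3.07
eef_pos: [0.3794, -0.2197, 0.0179]
tool_rot: [-0.062, -0.704, 0.704, 0.062]
contact_force: [-0.8, 0.4, -0.1]
opening: 0.0769
```

Run:
```python
from go import *
st()
chain([((.3781,-.2199,.0166),down(-100.2))])
```

```text
t 3.0667 p [ 0.3794 -0.2197  0.0179] mag [-172.  -132.5   78.4] f [-0.76  0.41 -0.15] op 0.0769 q [ 0.1   0.7   0.38  2.23 -0.8   0.34 -0.58]
 roterr to mag deg [ 0.03  0.14 29.94] fmag [-0.78  0.27  0.28]
[1.2, 1.3, 0.4] [-0.01, 0.14, -0.06]
```

Emit:
move_arm(
  linear=[
    [1.2,5,0.4],
    [1.2,9,0.4],
    [1.2,11,0.4],
    [1.2,12,0.4],
    [1.2,12,0.4],
  ],
  angular=[
    [0,0,0],
    [0,0,0],
    [0,0,0],
    [0,0,0],
    [0,0,0],
  ],
  grip=[0.18,0.18,0.18,0.18,0.18],
)

```text
time_s: 3.48
eef_pos: [0.3774, -0.22, 0.005]
tool_rot: [0.062, 0.704, -0.704, -0.062]
contact_force: [-0.2, -0.1, -0.1]
opening: 0.0704
```

Run:
```python
from go import *
st()
```

```text
t 3.4833 p [ 0.3774 -0.22    0.005 ] mag [-180.1 -133.1   68.2] f [-0.18 -0.13 -0.08] op 0.0704 q [ 0.13  0.72  0.34  2.23 -0.82  0.31 -0.56]
 roterr to mag deg [3.000e-02 9.000e-02 3.003e+01] fmag [-0.17 -0.16  0.01]
```

Emit:
move_arm(
  linear=[
    [-0.5,1,0],
    [-0.5,2,0],
    [-0.5,2.5,0],
    [-0.5,3,0],
    [-0.5,3,0],
  ],
  angular=[
    [0,0,0],
    [0,0,0],
    [0,0,0],
    [0,0,0],
    [0,0,0],
  ],
  grip=[0.18,0.18,0.18,0.18,0.18],
)

```text
time_s: 3.9
eef_pos: [0.3781, -0.2201, 0.0023]
tool_rot: [0.062, 0.704, -0.704, -0.062]
contact_force: [-0.1, -0.2, 0.2]
opening: 0.0698
```

Run:
```python
from go import *
st()
```

```text
t 3.9 p [ 0.3781 -0.2201  0.0023] mag [-180.8 -133.1   65.4] f [-0.07 -0.23  0.16] op 0.0698 q [ 0.14  0.73  0.33  2.23 -0.82  0.3  -0.55]
 roterr to mag deg [ 0.03  0.11 30.  ] fmag [ 0.05 -0.24  0.15]
```

Emit:
move_arm(
  linear=[
    [0,-0.7,0],
    [0,-0.7,0],
    [0,-0.7,0],
    [0,-0.7,0],
    [0,-0.7,0],
  ],
  angular=[
    [0,0,0],
    [0,0,0],
    [0,0,0],
    [0,0,0],
    [0,0,0],
  ],
  grip=[0.2,0.24,0.5,1,1],
)

```text
time_s: 4.32
eef_pos: [0.3782, -0.2202, 0.0035]
tool_rot: [0.063, 0.704, -0.704, -0.062]
contact_force: [-2.1, 1.9, 18.1]
opening: 0.0609
```

Run:
```python
from go import *
st()
```

```text
t 4.3167 p [ 0.3782 -0.2202  0.0035] mag [-180.1 -133.2   66.5] f [-2.11  1.88 18.14] op 0.0609 q [ 0.14  0.73  0.34  2.23 -0.82  0.3  -0.55]
 roterr to mag deg [ 0.03  0.09 29.96] fmag [ 6.98  1.48 16.92]
```

Tips touch the table (18 N) and the dish is gripped. Lifting.

Emit:
move_arm(
  linear=[
    [0,-5,0],
    [0,-25,0],
    [0,-55,0],
    [0,-90,0],
    [0,-110,0],
  ],
  angular=[
    [0,0,0],
    [0,0,0],
    [0,0,0],
    [0,0,0],
    [0,0,0],
  ],
  grip=[1,1,1,1,1],
)

```text
time_s: 4.73
eef_pos: [0.378, -0.2204, 0.1155]
tool_rot: [-0.063, -0.704, 0.704, 0.062]
contact_force: [1.1, 0.4, 0.8]
opening: 0.061
```

Run:
```python
from go import *
st()
chain([(mag(-20,0,190),MAGR),(mag(0,0,150),MAGR),(mag(0,0,118),MAGR)])
a,d=get_image('side'); save('pics/side2.png',cv2.resize(a[100:300,200:420],None,fx=3,fy=3))
```

```text
t 4.7333 p [ 0.378  -0.2204  0.1155] mag [-124.2 -133.4  163.6] f [1.08 0.4  0.81] op 0.061 q [-0.1   0.54  0.66  2.21 -0.61  0.58 -0.74]
 roterr to mag deg [1.000e-02 5.000e-02 2.995e+01] fmag [1.27 0.59 0.21]
[-77.2, -74.9, -133.3] [0.01, 0.05, 29.95]
[-20.0, 40.0, 0.0] [0.0, 0.0, 0.0]
[0.0, 32.0, -0.0] [0.0, 0.0, 0.0]
```

View pics/side2.png

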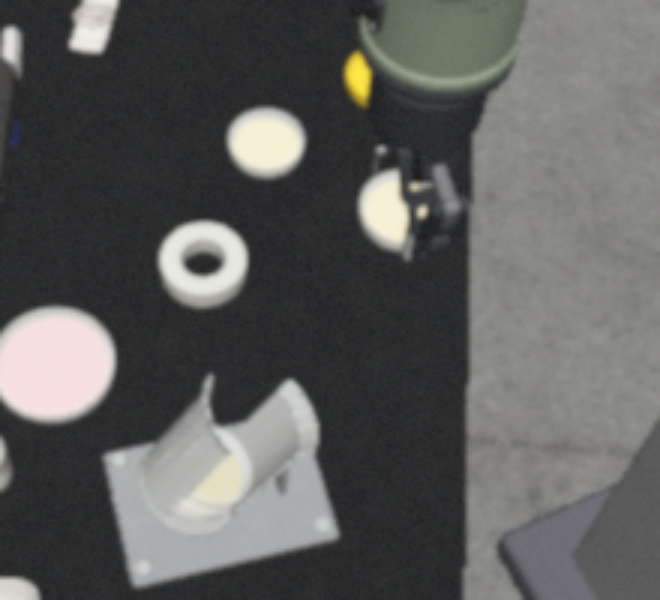

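The side view shows the dish held level between the fingers. Next is the pose above the mouth.

Emit:
move_arm(
  linear=[
    [-16,-30,-20],
    [-32,-55,-50],
    [-50,-75,-80],
    [-70,-75,-110],
    [-77,-75,-133],
  ],
  angular=[
    [0,0,6],
    [0,0,12],
    [0,0,18],
    [0,0,24],
    [0,0,30],
  ],
  grip=[1,1,1,1,1],
)

```text
time_s: 5.2
eef_pos: [0.4733, -0.1017, 0.1928]
tool_rot: [-0.209, -0.679, 0.696, -0.104]
contact_force: [0.6, 3.3, -1.5]
opening: 0.0611
```

Emit:
move_arm(
  linear=[
    [0,0,0],
    [0,0,0],
    [0,0,0],
    [0,0,0],
    [0,0,0],
  ],
  angular=[
    [0,0,0],
    [0,0,0],
    [0,0,0],
    [0,0,0],
    [0,0,0],
  ],
  grip=[1,1,1,1,1],
)

```text
time_s: 5.62
eef_pos: [0.4714, -0.1169, 0.1941]
tool_rot: [-0.217, -0.674, 0.7, -0.095]
contact_force: [0.3, -0.2, 0.6]
opening: 0.0611
```

Run:
```python
from go import *
st()
chain([(mag(0,0,150),MAGR),(mag(0,0,118),MAGR)])
```

```text
t 5.6167 p [ 0.4714 -0.1169  0.1941] mag [-21.2 -15.1 194.8] f [ 0.34 -0.25  0.61] op 0.0611 q [-0.43  0.27  0.63  2.37 -0.98  0.18 -0.66]
 roterr to mag deg [0.15 0.03 4.44] fmag [ 0.63 -0.18  0.33]
[-24.6, 43.0, -14.9] [0.15, 0.03, 4.44]
[0.0, 32.0, -0.0] [0.0, 0.0, 0.0]
```

The tilt is 4.4° short: q6 is at its lower limit (0.18 against 0.16) and q4 is at 2.37, because the elbow is swivelled (q3=0.63, q5=-0.98). I'll fit a simple forward model to the readings to see which arm posture relieves this.

```bash
cat > fk.py <<'E'
from go import *
import itertools
def fk(q,g,sg):
    s=np.array(sg); q=np.array(q)*s
    e=lambda a,x: R.from_euler(a,x).as_matrix()
    h,L1,L2,L3,x0,x1,x2,x3,a1,a7=g[:10]
    T=e('z',q[0]+a1); p=np.array([0,0,h])
    T=T@e('y',q[1]); p=p+T@[x0,0,0]; T=T@e('z',q[2]); p=p+T@[x1,0,L1]
    T=T@e('y',q[3]); p=p+T@[x2,0,0]; T=T@e('z',q[4]); p=p+T@[0,0,L2]
    T=T@e('y',q[5]); p=p+T@[x3,0,L3]; T=T@e('z',q[6]+a7)
    # tool: y along approach (z of T)
    M=np.array([[1,0,0],[0,0,1],[0,-1,0.]]).T
    return p, np.stack([T[:,0],T[:,2],-T[:,1]],1)
E
cat > data.py <<'E'
D=[([-1.2572,.5219,-.0364,1.5999,.0212,1.0211,-.1128],[.2339,.5793,.2388],[.6945,-.1349,.1348,-.6938]),
([-1.17,.21,.29,2.11,-.08,.84,-.84],[.3033,.2961,.2395],[.497,-.503,.503,-.497]),
([-.57,.34,.67,2.15,-.31,.75,-.88],[.4307,-.0465,.199],[.136,-.694,.694,-.136]),
([-.11,.53,.66,2.21,-.59,.58,-.76],[.3775,-.2179,.119],[-.063,-.704,.705,.064]),
([.13,.72,.34,2.23,-.82,.31,-.56],[.3774,-.22,.005],[.062,.704,-.704,-.062]),
([-.1,.54,.66,2.21,-.61,.58,-.74],[.378,-.2204,.1155],[-.063,-.704,.704,.062]),
([-.43,.27,.63,2.37,-.98,.18,-.66],[.4714,-.1169,.1941],[-.217,-.674,.7,-.095])]
E
python3 - <<'E'
from fk import *; from data import D
best=[]
for s1,s3,s5,s7 in itertools.product((1,-1),repeat=4):
    sg=[s1,1,s3,1,s5,1,s7]
    def f(g):
        o=[]
        for q,p,r in D:
            P,T=fk(q,g,sg); Tm=R.from_quat(r).as_matrix()
            o+=list((P-p)*5); o+=list((T-Tm).ravel())
        return np.array(o)
    for a1 in(0,2.4,-1):
      for a7 in (0,1.57,3.14,-1.57):
        s=least_squares(f,[.3,.4,.35,.2,0,0,0,0,a1,a7]); best.append((s.cost,sg,s.x.round(4)))
best.sort(key=lambda b:b[0])
for b in best[:3]: print(b)
E
```

```text
(np.float64(0.007387756477345112), [-1, 1, -1, 1, -1, 1, -1], array([ 3.2420e-01,  5.1900e-01,  4.0650e-01,  3.0820e-01, -1.6600e-02,
        4.1400e-02,  2.2000e-03,  6.0000e-04, -1.0170e-01, -1.6711e+00]))
(np.float64(0.007387756477345198), [-1, 1, -1, 1, -1, 1, -1], array([ 3.2420e-01,  5.1900e-01,  4.0650e-01,  3.0820e-01, -1.6600e-02,
        4.1400e-02,  2.2000e-03,  6.0000e-04, -1.0170e-01,  4.6121e+00]))
(np.float64(0.007387756477345211), [-1, 1, -1, 1, -1, 1, -1], array([ 3.2420e-01,  5.1900e-01,  4.0650e-01,  3.0820e-01, -1.6600e-02,
        4.1400e-02,  2.2000e-03,  6.0000e-04, -1.0170e-01, -1.6711e+00]))
```

```bash
cat > fk2.py <<'E'
from go import *
SG=np.array([-1,1,-1,1,-1,1,-1.])
LO=np.array([-2.91,-.3,-1.5,.17,-1.26,.16,-2.52]);HI=np.array([2.91,2.13,1.42,2.43,4.41,1.93,2.52])
e=lambda a,x: R.from_euler(a,x).as_matrix()
def fk(q,g):
    q=np.array(q)*SG; off=np.asarray(g[:7])
    q=q+off; v=np.asarray(g[7:]).reshape(-1,3)
    p=np.array([0,0,0.]);T=np.eye(3)
    for i,a in enumerate('zyzyzyz'):
        T=T@e(a,q[i]); p=p+T@v[i]
    return p, np.stack([T[:,0],T[:,2],-T[:,1]],1)
G0=np.zeros(28); G0[6]=-np.pi/2; G0[7+2]=.324; G0[7+3*2+2]=.519;G0[7+3*4+2]=.4065;G0[7+3*5+2]=.308
E
python3 - <<'E'
from fk2 import *; from data import D
def f(g):
    o=[]
    for q,p,r in D:
        P,T=fk(q,g); o+=list((P-p)*5); o+=list((T-R.from_quat(r).as_matrix()).ravel())
    o+=list(np.asarray(g-G0)[:7]*.02)+list((g-G0)[7:]*.05)
    return np.array(o)
s=least_squares(f,G0); g=s.x; print(s.cost,g[:7].round(3)); print(g[7:].reshape(-1,3).round(3))
for q,p,r in D:
    P,T=fk(q,g); print(((P-p)*1000).round(1), np.degrees(R.from_matrix(T.T@R.from_quat(r).as_matrix()).magnitude()).round(2))
np.save('g.npy',g)
def ik(p,T,q3):
    best=None
    for q0 in ([-.2,.5,q3,2,0,.6,-.9],[.0,.7,q3,2,0,.5,-1.4],[-.4,.3,q3,2.2,-.9,.3,-.6],[.2,.3,q3,2.2,.9,.3,-2.]):
        def h(q):
            P,TT=fk(q,g); return np.r_[(P-p)*10,(TT-T).ravel(),(q[2]-q3)*1.]
        s=least_squares(h,q0)
        if best is None or s.cost<best.cost: best=s
    return best
for z in(190,118,45):
  for q3 in(.9,.6,.3,0,-.3,-.6,-.9):
    s=ik(mag(0,0,z),MAGR,q3); m=np.minimum(s.x-LO,HI-s.x).min(); print(z,q3,'cost',round(s.cost,6),s.x.round(2),'margin',m.round(2))
E
```

```text
0.0005528936024348184 [ 3.000e-03  1.000e-03 -0.000e+00 -1.000e-03  2.000e-03 -2.000e-03
 -1.569e+00]
[[-0.005 -0.018  0.329]
 [ 0.021 -0.018  0.036]
 [-0.028 -0.023  0.555]
 [ 0.058 -0.023  0.03 ]
 [-0.023 -0.008  0.437]
 [ 0.04  -0.008  0.319]
 [-0.037  0.006  0.011]]
[ 0.1 -0.  -0.1] 0.14
[ 0.  -0.8  0.1] 0.43
[1.5 2.3 0.7] 0.15
[-0.8 -1.4 -0.6] 0.29
[1.7 0.3 0.6] 0.44
[-2.5 -0.5 -0.5] 0.58
[-0.   0.3 -0.1] 0.15
190 0.9 cost 0.0 [-0.6   0.38  0.9   2.4  -1.73  0.3   0.08] margin -0.47
190 0.6 cost 0.0 [-0.41  0.28  0.6   2.39 -1.68  0.13  0.02] margin -0.42
190 0.3 cost 1e-06 [-0.18  0.25  0.3   2.41 -2.35  0.04  0.69] margin -1.09
190 0 cost 0.0 [ 0.06  0.22 -0.    2.38 -1.89 -0.06  0.22] margin -0.63
190 -0.3 cost 0.0 [ 0.3   0.23 -0.3   2.36 -1.87 -0.15  0.19] margin -0.61
190 -0.6 cost 0.0 [ 0.56  0.25 -0.6   2.34 -1.86 -0.23  0.19] margin -0.6
190 -0.9 cost 0.0 [ 0.66  0.36 -0.9   2.39  1.61  0.44 -3.37] margin -0.85
118 0.9 cost 0.0 [-0.51  0.7   0.9   2.37 -2.1   0.58  0.38] margin -0.84
118 0.6 cost 0.0 [-0.34  0.56  0.6   2.38 -2.34  0.37  0.65] margin -1.08
118 0.3 cost 
[... 169 characters left out ...]
  2.4   2.4   0.34 -4.11] margin -1.59
118 -0.6 cost 0.0 [ 0.44  0.52 -0.6   2.38  2.09  0.44 -3.79] margin -1.27
118 -0.9 cost 0.0 [ 0.65  0.61 -0.9   2.36  1.9   0.6  -3.57] margin -1.05
45 0.9 cost 0.0 [-0.49  0.96  0.9   2.31 -2.24  0.76  0.4 ] margin -0.98
45 0.6 cost 0.0 [-0.32  0.79  0.6   2.32 -2.45  0.54  0.7 ] margin -1.19
45 0.3 cost 0.0 [-0.25  0.64  0.3   2.32  0.2  -0.31 -2.01] margin -0.47
45 0 cost 0.0 [-0.    0.59  0.    2.28 -0.36 -0.26 -1.38] margin -0.42
45 -0.3 cost 0.0 [ 0.26  0.68 -0.3   2.33  2.56  0.45 -4.21] margin -1.69
45 -0.6 cost 0.0 [ 0.51  0.62 -0.6   2.24 -1.12 -0.42 -0.46] margin -0.58
45 -0.9 cost 0.0 [ 0.66  0.83 -0.9   2.29  2.05  0.73 -3.59] margin -1.07
```

```bash
cat > sim.py <<'E'
from fk2 import *
g=np.load('g.npy')
def jac(q):
    P,T=fk(q,g); J=np.zeros((6,7))
    for i in range(7):
        d=np.zeros(7); d[i]=1e-5; P2,T2=fk(q+d,g)
        J[:3,i]=(P2-P)/1e-5; J[3:,i]=R.from_matrix(T2@T.T).as_rotvec()/1e-5
    return J,P,T
def step_to(q,p,T,lam=1e-4,clip=True,wl=.3,it=1):
    J,P,TT=jac(q); err=np.r_[(p-P),wl*R.from_matrix(T@TT.T).as_rotvec()]; J[3:]*=wl
    dq=J.T@np.linalg.solve(J@J.T+lam*np.eye(6),err); q=q+dq
    return np.clip(q,LO+.01,HI-.01) if clip else q
def path(q,wps,n=30,**k):
    P,T=fk(q,g)
    for p,t,ax in wps:
        rv=R.from_matrix(T.T@t).as_rotvec()
        if ax is not None: rv=np.radians(ax)
        for j in range(1,n+1):
            q=step_to(q,P+(np.array(p)-P)*j/n,T@R.from_rotvec(rv*j/n).as_matrix(),**k)
        for _ in range(5): q=step_to(q,np.array(p),t if ax is None else T@R.from_rotvec(rv).as_matrix(),**k)
        P=np.array(p); T=t if ax is None else T@R.from_rotvec(rv).as_matrix()
        Pa,Ta=fk(q,g)
        print(np.round(p,3),q.round(2),'perr',np.round(np.linalg.norm(Pa-P)*1000,1),'rot',np.degrees(R.from_matrix(Ta.T@T).magnitude()).round(1))
    return q
E
python3 - <<'E'
from sim import *
q=np.array([-1.2572,.5219,-.0364,1.5999,.0212,1.0211,-.1128])
print('replay: want -.11 .53 .66 2.21 -.59 .58 -.76 ; then .14 .73 .33 2.23 -.82 .3 -.55; back; then -.43 .27 .63 2.37 -.98 .18 -.66')
q=path(q,[((.168,.414,.24),down(34),None),((.303,.296,.24),down(0),None),((.40,.15,.24),down(-34),None),((.43,-.046,.2),down(-68),None),((.378,-.22,.12),down(-100.2),None),((.378,-.22,.0035),down(-100.2),None),((.378,-.22,.1155),down(-100.2),None),(mag(-20,0,190),MAGR,None)])
E
```

```text
replay: want -.11 .53 .66 2.21 -.59 .58 -.76 ; then .14 .73 .33 2.23 -.82 .3 -.55; back; then -.43 .27 .63 2.37 -.98 .18 -.66
[0.168 0.414 0.24 ] [-1.41  0.24  0.1   2.05 -0.03  0.85 -0.7 ] perr 0.0 rot 0.0
[0.303 0.296 0.24 ] [-1.18  0.21  0.3   2.11 -0.08  0.83 -0.83] perr 0.0 rot 0.0
[0.4  0.15 0.24] [-0.94  0.22  0.51  2.12 -0.15  0.83 -0.93] perr 0.0 rot 0.0
[ 0.43  -0.046  0.2  ] [-0.56  0.33  0.66  2.16 -0.3   0.75 -0.89] perr 0.0 rot 0.0
[ 0.378 -0.22   0.12 ] [-0.08  0.52  0.63  2.2  -0.56  0.58 -0.79] perr 0.0 rot 0.0
[ 0.378 -0.22   0.004] [ 0.15  0.72  0.31  2.23 -0.75  0.3  -0.63] perr 0.0 rot 0.0
[ 0.378 -0.22   0.116] [-0.08  0.53  0.62  2.21 -0.57  0.57 -0.78] perr 0.0 rot 0.0
[ 0.477 -0.103  0.191] [-0.27  0.22  0.33  2.42 -1.    0.17 -0.72] perr 57.0 rot 9.9
```

The min-norm model reproduces the arm's history well. Next, simulate the half-turn grasp with the tool swung the other way, so q5 goes positive.

```bash
cat >> go.py <<'E'
MAGA=np.stack([F[:,0],-F[:,2],F[:,1]],1)
E
python3 - <<'E'
from sim import *
from go import MAGA
for z in(150,118,40):
  for q3 in np.arange(-1.4,1.4,.2):
    best=None
    for q0 in ([.6,.5,q3,2.2,2,.6,-.3],[.6,.5,q3,2.2,3,.6,-1.3],[.0,.7,q3,2,1,.5,.5],[.0,.7,q3,2,0,.5,1.5]):
        def h(q):
            P,TT=fk(q,g); return np.r_[(P-mag(0,0,z))*10,(TT-MAGA).ravel(),(q[2]-q3)]
        s=least_squares(h,np.clip(q0,LO+.01,HI-.01),bounds=(LO,HI))
        if best is None or s.cost<best.cost: best=s
    if best.cost<1e-5: print(z,round(q3,1),best.x.round(2),np.minimum(best.x-LO,HI-best.x).min().round(2))
qc=np.array([-.43,.27,.63,2.37,-.98,.18,-.66])
for mid in((.45,-.10,.25),(.5,-.12,.3),(.55,-.15,.3),(.6,-.15,.3)):
    print('MID',mid)
    q=path(qc,[(mid,down(-100.2),None)]+[(mid,None,[0,-36,0])]*5+[(mag(0,0,160),MAGA,None),(mag(0,0,118),MAGA,None),(mag(0,0,38),MAGA,None)])
E
```

```text
150 -1.4 [ 0.93  0.76 -1.4   2.17  1.53  0.92  0.05] 0.1
150 -1.2 [ 0.84  0.61 -1.2   2.19  1.49  0.72  0.03] 0.24
150 -1.0 [ 0.72  0.51 -1.    2.2   1.46  0.57  0.01] 0.23
150 -0.8 [ 0.58  0.43 -0.8   2.22  1.43  0.45  0.  ] 0.21
150 -0.6 [ 0.42  0.39 -0.6   2.23  1.41  0.35 -0.  ] 0.19
150 -0.4 [ 0.27  0.35 -0.4   2.25  1.39  0.27 -0.  ] 0.11
150 -0.2 [ 0.11  0.33 -0.2   2.26  1.37  0.19  0.01] 0.03
118 -1.4 [ 0.91  0.87 -1.4   2.16  1.62  0.99  0.03] 0.1
118 -1.2 [ 0.82  0.72 -1.2   2.17  1.59  0.78 -0.02] 0.26
118 -1.0 [ 0.71  0.6  -1.    2.19  1.58  0.62 -0.07] 0.24
118 -0.8 [ 0.57  0.52 -0.8   2.2   1.59  0.49 -0.11] 0.23
118 -0.6 [ 0.43  0.47 -0.6   2.22  1.61  0.38 -0.17] 0.21
118 -0.4 [ 0.28  0.43 -0.4   2.24  1.66  0.28 -0.24] 0.12
118 -0.2 [ 0.13  0.41 -0.2   2.25  1.77  0.19 -0.36] 0.03
40 -1.4 [ 0.88  1.12 -1.4   2.09  1.81  1.13  0.06] 0.1
40 -1.2 [ 0.8   0.95 -1.2   2.11  1.79  0.91 -0.04] 0.3
40 -1.0 [ 0.7   0.82 -1.    2.13  1.79  0.73 -0.14] 0.3
40 -0.8 [ 0.57  0.73 -0.8   2.14  1.83  0.58 -0.25] 0.29
40 -0.6 [ 0.44  0.66 -0.6   2.16  1.91  0.45 -0.38] 0.27
40 -0.4 [ 0.3   0.62 -0.4   2.18  2.05  0.34 -0.57] 0.18
40 -0.2 [ 0.17  0.6  -0.2   2.2   2.31  0.26 -0.85] 0.1
40 -0.0 [ 0.04  0.6   0.    2.2   2.77  0.19 -1.32] 0.03
40 0.2 [-0.08  0.61  0.2   2.19  3.45  0.17 -2.01] 0.01
MID (0.45, -0.1, 0.25)
[ 0.45 -0.1   0.25] [-0.77  0.47  1.18  2.06 -0.54  0.97 -1.05] perr 0.0 rot 0.0Traceback (most recent call last):
  File "<stdin>", line 15, in <module>
  File "sim.py", line 16, in path
    rv=R.from_matrix(T.T@t).as_rotvec()
                     ~~~^~
ValueError: matmul: Input operand 1 does not have enough dimensions (has 0, gufunc core with signature (n?,k),(k,m?)->(n?,m?) requires 1)
```

```bash
sed -i 's/        rv=R.from_matrix(T.T@t).as_rotvec()/        rv=R.from_matrix(T.T@t).as_rotvec() if ax is None else 0/' sim.py
python3 - <<'E'
from sim import *
from go import MAGA
qc=np.array([-.43,.27,.63,2.37,-.98,.18,-.66])
for mid in((.45,-.10,.25),(.5,-.12,.3),(.6,-.15,.3)):
    print('MID',mid)
    q=path(qc,[(mid,down(-100.2),None)]+[(mid,None,[0,-36,0])]*5+[(mag(0,0,160),MAGA,None),(mag(0,0,118),MAGA,None),(mag(0,0,38),MAGA,None)])
E
```

```text
MID (0.45, -0.1, 0.25)
[ 0.45 -0.1   0.25] [-0.77  0.47  1.18  2.06 -0.54  0.97 -1.05] perr 0.0 rot 0.0
[ 0.45 -0.1   0.25] [-0.62  0.38  0.96  2.04 -0.39  0.92 -0.56] perr 0.0 rot 0.0
[ 0.45 -0.1   0.25] [-0.45  0.35  0.75  2.   -0.3   0.91 -0.04] perr 0.0 rot 0.0
[ 0.45 -0.1   0.25] [-0.32  0.34  0.55  1.95 -0.22  0.91  0.48] perr 0.0 rot 0.0
[ 0.45 -0.1   0.25] [-0.22  0.34  0.38  1.91 -0.15  0.92  0.99] perr 0.0 rot 0.0
[ 0.45 -0.1   0.25] [-0.15  0.33  0.21  1.91 -0.08  0.92  1.5 ] perr 0.0 rot 0.0
[ 0.509 -0.108  0.175] [-0.3   0.31  0.32  2.23  0.01  0.17  1.36] perr 22.5 rot 3.8
[ 0.53  -0.112  0.138] [-0.23  0.4   0.26  2.21 -0.03  0.17  1.41] perr 46.3 rot 7.8
[ 0.569 -0.119  0.069] [-0.14  0.56  0.17  2.14 -0.13  0.17  1.51] perr 80.5 rot 13.6
MID (0.5, -0.12, 0.3)
[ 0.5  -0.12  0.3 ] [-0.72  0.49  1.19  1.9  -0.51  1.11 -1.08] perr 0.0 rot 0.0
[ 0.5  -0.12  0.3 ] [-0.57  0.4   0.97  1.88 -0.38  1.06 -0.57] perr 0.0 rot 0.0
[ 0.5  -0.12  0.3 ] [-0.42  0.37  0.76  1.83 -0.29  1.06 -0.03] perr 0.0 rot 0.0
[ 0.5  -0.12  0.3 ] [-0.29  0.37  0.58  1.78 -0.23  1.06  0.5 ] perr 0
[... 492 characters left out ...]
.67 -0.57  1.19 -1.09] perr 0.0 rot 0.0
[ 0.6  -0.15  0.3 ] [-0.39  0.55  0.85  1.64 -0.45  1.15 -0.55] perr 0.0 rot 0.0
[ 0.6  -0.15  0.3 ] [-0.26  0.53  0.66  1.59 -0.35  1.14 -0.02] perr 0.0 rot 0.0
[ 0.6  -0.15  0.3 ] [-0.16  0.52  0.48  1.54 -0.26  1.15  0.51] perr 0.0 rot 0.0
[ 0.6  -0.15  0.3 ] [-0.08  0.52  0.31  1.5  -0.17  1.15  1.03] perr 0.0 rot 0.0
[ 0.6  -0.15  0.3 ] [-0.01  0.51  0.15  1.49 -0.08  1.15  1.55] perr 0.0 rot 0.0
[ 0.509 -0.108  0.175] [-0.3   0.31  0.31  2.23  0.06  0.17  1.32] perr 22.8 rot 3.9
[ 0.53  -0.112  0.138] [-0.23  0.4   0.26  2.21  0.02  0.17  1.35] perr 47.0 rot 7.9
[ 0.569 -0.119  0.069] [-0.15  0.56  0.19  2.15 -0.04  0.17  1.42] perr 81.8 rot 13.8
```

```bash
cat > fast.py <<'E'
from sim import *
from go import MAGA
import math
off=g[:7]; V=g[7:].reshape(7,3)
def fkj(q):
    a=np.asarray(q)*SG+off; T=np.eye(3); p=np.zeros(3); ax=[];org=[]
    for i in range(7):
        c,s=math.cos(a[i]),math.sin(a[i])
        k=2 if i%2==0 else 1
        ax.append(T[:,k]*SG[i]); org.append(p)
        M=np.array([[c,-s,0],[s,c,0],[0,0,1]]) if k==2 else np.array([[c,0,s],[0,1,0],[-s,0,c]])
        T=T@M; p=p+T@V[i]
    ax=np.array(ax);org=np.array(org)
    J=np.vstack([np.cross(ax,p-org).T,ax.T])
    return p,np.stack([T[:,0],T[:,2],-T[:,1]],1),J
def rv(M): return cv2.Rodrigues(M)[0].ravel()
def rm(v): return cv2.Rodrigues(np.asarray(v,float))[0]
def run(q,wps,n=14,wl=.3,lam=1e-5):
    P,T,_=fkj(q); out=[]; mm=9
    for p,t in wps:
        p=np.asarray(p); d=rv(T.T@t)
        for j in range(1,n+1):
            tp=P+(p-P)*j/n; tt=T@rm(d*j/n)
            for _ in range(2):
                a,b,J=fkj(q); e=np.r_[tp-a,wl*rv(tt@b.T)]; Jw=J.copy(); Jw[3:]*=wl
                q=q+Jw.T@np.linalg.solve(Jw@Jw.T+lam*np.eye(6),e)
            mm=min(mm,np.minimum(q-LO,HI-q).min())
            if mm<.02: return None
        P,T=p,t; out.append((q.copy(),np.minimum(q-LO,HI-q).min()))
    return q,mm,out
E
cat > search.py <<'E'
from fast import *
import time
rng=np.random.default_rng(0)
qc=np.array([-.43,.27,.63,2.37,-.98,.20,-.66])
P0,T0,_=fkj(qc)
fin=[(mag(0,0,160),MAGA),(mag(0,0,118),MAGA),(mag(0,0,36),MAGA)]
pre=[(np.array([.45,-.1,.28]),down(-100.2))]
def rp():
    p=rng.uniform([.38,-.35,.27],[.62,.05,.42]); 
    return p,down(rng.uniform(-140,100))@rm(np.radians([rng.uniform(-50,50),0,rng.uniform(-40,50)]))
best=[];t=time.time();N=0
while time.time()-t<200:
    N+=1
    w=[rp() for _ in range(rng.integers(1,4))]
    r=run(qc,pre+w,n=8)
    if r is None or r[0][4]<.2: continue
    r=run(r[0],fin,n=8)
    if r is None: continue
    best.append((min(o[1] for o in r[2]),r[1],w,r[0]))
best.sort(key=lambda b:-b[0]-b[1]); print(N,len(best))
for b in best[:5]: print(round(b[0],3),round(b[1],3),b[3].round(2),[(p.round(2),T[:,1].round(2),T[:,2].round(2)) for p,T in b[2]])
import pickle; pickle.dump(best[:30],open('best.pkl','wb'))
E
python3 search.py
```

```text
16157 11
0.229 0.223 [ 0.67  0.81 -0.95  2.13  1.81  0.7  -0.17] [(array([ 0.53, -0.3 ,  0.37]), array([ 0.55,  0.4 , -0.73]), array([0.37, 0.67, 0.64])), (array([0.49, 0.03, 0.38]), array([-0.25, -0.47, -0.85]), array([-0.1 , -0.86,  0.51])), (array([ 0.45, -0.11,  0.37]), array([-0.36, -0.52, -0.78]), array([ 0.57,  0.53, -0.62]))]
0.198 0.198 [ 0.48  0.69 -0.66  2.15  1.89  0.49 -0.35] [(array([ 0.48, -0.2 ,  0.37]), array([ 0.18,  0.71, -0.68]), array([0.11, 0.67, 0.73])), (array([ 0.45, -0.07,  0.39]), array([ 0.61, -0.36, -0.71]), array([ 0.69, -0.21,  0.7 ])), (array([ 0.6 , -0.22,  0.32]), array([-0.35,  0.3 , -0.89]), array([ 0.86,  0.47, -0.19]))]
0.161 0.121 [ 0.43  0.67 -0.59  2.16  1.92  0.45 -0.4 ] [(array([ 0.58, -0.25,  0.3 ]), array([ 0.15,  0.73, -0.66]), array([0.92, 0.14, 0.36])), (array([ 0.46, -0.17,  0.32]), array([ 0.52,  0.68, -0.51]), array([0.7 , 0.01, 0.72])), (array([ 0.43, -0.13,  0.35]), array([-0.25, -0.67, -0.7 ]), array([ 0.37, -0.73,  0.57]))]
0.131 0.105 [ 0.4   0.66 -0.55  2.16  1.95  0.43 -0.43] [(array([ 0.41, -0.21,  0.39]), array([-0.23,  0.68, -0.7 ]), array([0.35, 0.73, 0.59])), (array([0.42, 0.04, 0.37]), array([-0.11, -0.66, -0.75]), array([ 0.25, -0.74,  0.62]))]
0.123 0.094 [ 0.39  0.66 -0.53  2.17  1.96  0.42 -0.44] [(array([ 0.4 , -0.21,  0.37]), array([-0.29, -0.01, -0.96]), array([ 0.93, -0.23, -0.28])), (array([ 0.41, -0.12,  0.36]), array([-0.36,  0.24, -0.9 ]), array([0.01, 0.97, 0.26])), (array([ 0.43, -0.11,  0.37]), array([ 0.5 , -0.27, -0.82]), array([ 0.32, -0.82,  0.47]))]
```

```bash
cat > refine.py <<'E'
from fast import *
import time,pickle
rng=np.random.default_rng(1)
qc=np.array([-.43,.27,.63,2.37,-.98,.20,-.66])
pre=[(np.array([.45,-.1,.28]),down(-100.2))]
fin=[(mag(0,0,170),MAGA),(mag(0,0,118),MAGA),(mag(0,0,36),MAGA)]
def score(w):
    for p,T in w:
        if not(.37<p[0]<.56 and -.32<p[1]<.06 and .26<p[2]<.42): return -9
        if T[2,1]>-.6: return -9
    r=run(qc,pre+w+fin,n=10)
    if r is None: return -9
    Ts=[pre[0][1]]+[x[1] for x in w]+[MAGA]
    Ps=[pre[0][0]]+[x[0] for x in w]+[fin[0][0]]
    rot=sum(np.linalg.norm(rv(a.T@b)) for a,b in zip(Ts,Ts[1:]))
    big=max(np.linalg.norm(rv(a.T@b)) for a,b in zip(Ts,Ts[1:]))
    if big>2.6: return -9
    return min(r[1],.15)*10+min(min(o[1] for o in r[2][-3:]),.22)*10-.12*rot-.5*sum(np.linalg.norm(a-b) for a,b in zip(Ps,Ps[1:]))
B=pickle.load(open('best.pkl','rb'))
res=[]
for b in B:
    w=b[2]; s=score(w); t=time.time()
    while time.time()-t<18:
        sg=rng.choice([.3,1,2]); w2=[(p+rng.normal(0,.02*sg,3),T@rm(rng.normal(0,.12*sg,3))) for p,T in w]
        s2=score(w2)
        if s==-9 and s2==-9: w=w2 if rng.random()<.05 else b[2]; continue
        if s2>s: s,w=s2,w2
    res.append((s,w))
res.sort(key=lambda x:-x[0]); pickle.dump(res,open('ref.pkl','wb'))
for s,w in res[:3]:
    r=run(qc,pre+w+fin,n=10)
    print(round(s,3)); 
    if r: 
        for (p,T),(q,m) in zip(pre+w+fin,r[2]): print(np.round(p,3),'appr',T[:,1].round(2),'jaw',T[:,2].round(2),q.round(2),round(m,2))
E
python3 refine.py
```

```text
2.341
[ 0.45 -0.1   0.28] appr [ 0.  0. -1.] jaw [-0.18 -0.98  0.  ] [-0.83  0.44  1.26  2.03 -0.5   1.03 -1.09] 0.16
[ 0.401 -0.165  0.352] appr [ 0.18  0.64 -0.75] jaw [ 0.51 -0.71 -0.48] [ 0.2   0.44  0.71  1.92 -0.84  1.49  0.18] 0.42
[ 0.414 -0.133  0.352] appr [ 0.7   0.1  -0.71] jaw [0.53 0.58 0.61] [-0.24 -0.19  0.64  2.28 -0.71  0.43  1.67] 0.11
[ 0.481 -0.063  0.298] appr [ 0.34 -0.65 -0.67] jaw [ 0.87  0.49 -0.04] [ 0.19  0.41 -0.95  2.1   1.15  1.41 -0.81] 0.33
[ 0.504 -0.108  0.183] appr [ 0.49 -0.09 -0.87] jaw [0.18 0.98 0.  ] [ 0.74  0.46 -1.02  2.21  1.37  0.55  0.08] 0.22
[ 0.53  -0.112  0.138] appr [ 0.49 -0.09 -0.87] jaw [0.18 0.98 0.  ] [ 0.68  0.59 -0.96  2.19  1.58  0.59 -0.07] 0.24
[ 0.57  -0.119  0.067] appr [ 0.49 -0.09 -0.87] jaw [0.18 0.98 0.  ] [ 0.64  0.78 -0.91  2.13  1.81  0.66 -0.2 ] 0.3
2.301
[ 0.45 -0.1   0.28] appr [ 0.  0. -1.] jaw [-0.18 -0.98  0.  ] [-0.83  0.44  1.26  2.03 -0.5   1.03 -1.09] 0.16
[ 0.44  -0.134  0.314] appr [ 0.56  0.36 -0.75] jaw [0.71 0.26 0.66] [ 0.07  0.26  0.67  2.12 -1.15  0.97  1.89] 0.11
[ 0.42  -0.152  0.375] appr [ 0.5
[... 568 characters left out ...]
0.202  0.312] appr [ 0.48  0.03 -0.88] jaw [ 0.62 -0.72  0.32] [-0.25  0.1   0.88  2.17 -0.7   0.62  0.33] 0.26
[ 0.476 -0.172  0.362] appr [ 0.59  0.42 -0.69] jaw [0.31 0.68 0.67] [ 0.26  0.25  0.45  1.95 -1.09  1.05  2.32] 0.17
[ 0.426 -0.117  0.361] appr [ 0.6  -0.32 -0.73] jaw [0.78 0.02 0.63] [ 1.02 -0.2  -1.04  2.28  0.57  0.37 -0.64] 0.1
[ 0.504 -0.108  0.183] appr [ 0.49 -0.09 -0.87] jaw [0.18 0.98 0.  ] [ 0.8   0.5  -1.12  2.2   1.39  0.62  0.08] 0.23
[ 0.53  -0.112  0.138] appr [ 0.49 -0.09 -0.87] jaw [0.18 0.98 0.  ] [ 0.74  0.63 -1.05  2.18  1.58  0.66 -0.05] 0.25
[ 0.57  -0.119  0.067] appr [ 0.49 -0.09 -0.87] jaw [0.18 0.98 0.  ] [ 0.68  0.82 -0.98  2.12  1.8   0.72 -0.16] 0.31
```

```bash
cat > rob.py <<'E'
from fast import *
import pickle
rng=np.random.default_rng(2)
qc=np.array([-.43,.27,.63,2.37,-.98,.20,-.66])
pre=[(np.array([.45,-.1,.28]),down(-100.2))]
fin=[(mag(0,0,170),MAGA),(mag(0,0,118),MAGA),(mag(0,0,36),MAGA)]
for i,(s,w) in enumerate(pickle.load(open('ref.pkl','rb'))[:8]):
    ok=0;ms=[]
    for k in range(25):
        w2=[(p+rng.normal(0,.006,3),T@rm(rng.normal(0,.02,3))) for p,T in w]
        r=run(qc+rng.normal(0,.01,7)*[1,1,1,1,1,.0,1],pre+w2+fin,n=[8,10,20,40][k%4])
        if r: ok+=1; ms.append(min(o[1] for o in r[2][-3:]))
    print(i,round(s,2),len(w),ok,np.min(ms) if ms else None)
E
python3 rob.py
```

```text
0 2.34 3 25 0.1942612195645792
1 2.3 2 13 0.2081576989768048
2 2.25 3 22 0.20016357913671
3 2.21 2 20 0.19959742474256092
4 2.18 3 21 0.20520057527301194
5 2.17 3 18 0.19838027208287023
6 2.05 3 21 0.06987832412201922
7 2.0 3 22 0.1324446646605859
```

```bash
cat > chunks.py <<'E'
from fast import *
import pickle
def chunks(P,T,wps,mx=33.,ml=.17):
    for p,t in wps:
        p=np.asarray(p); d=rv(T.T@t); n=max(1,math.ceil(np.degrees(np.linalg.norm(d))/mx),math.ceil(np.linalg.norm(p-P)/ml))
        for j in range(n):
            a=P+(p-P)*j/n; b=P+(p-P)*(j+1)/n; Ta=T@rm(d*j/n)
            print('  lin',(Ta.T@(b-a)*1000).round(0).astype(int).tolist(),'ang',np.degrees(d/n).round(1).tolist())
        print('-> wp',np.round(p,3)); P,T=p,t
W=pickle.load(open('ref.pkl','rb'))[0][1]
PRE=(np.array([.45,-.1,.28]),down(-100.2))
def now():
    s=observe(); return s['qpos'],s['eef_pos'],R.from_quat(s['tool_rot']).as_matrix()
E
python3 - <<'E'
from chunks import *
q,P,T=now(); chunks(P,T,[PRE]+W+[(mag(0,0,170),MAGA)])
E
```

```text
lin [-15, -88, -13] ang [0.1, 0.1, -25.6]
-> wp [ 0.45 -0.1   0.28]
  lin [18, -36, 36] ang [-19.2, -18.0, 8.8]
  lin [20, -48, 16] ang [-19.2, -18.0, 8.8]
-> wp [ 0.401 -0.165  0.352]
  lin [-5, 6, -4] ang [11.0, -27.4, -7.1]
  lin [-7, 4, -2] ang [11.0, -27.4, -7.1]
  lin [-8, 3, 1] ang [11.0, -27.4, -7.1]
  lin [-7, 3, 4] ang [11.0, -27.4, -7.1]
-> wp [ 0.414 -0.133  0.352]
  lin [-22, 46, 22] ang [-21.2, -5.1, -12.7]
  lin [-28, 30, 38] ang [-21.2, -5.1, -12.7]
-> wp [ 0.481 -0.063  0.298]
  lin [-25, 57, 1] ang [16.5, -19.0, 7.8]
  lin [-19, 59, -8] ang [16.5, -19.0, 7.8]
-> wp [ 0.504 -0.108  0.183]
```

Emit:
move_arm(
  linear=[
    [-3,-18,-3],
    [-6,-35,-5],
    [-9,-53,-8],
    [-12,-70,-10],
    [-15,-88,-13],
  ],
  angular=[
    [0,0,-5.1],
    [0,0,-10.2],
    [0,0,-15.4],
    [0,0,-20.5],
    [0,0,-25.6],
  ],
  grip=[1,1,1,1,1],
)

```text
time_s: 6.03
eef_pos: [0.45, -0.1006, 0.2769]
tool_rot: [0.089, 0.704, -0.704, -0.034]
contact_force: [0.0, 0.6, -1.8]
opening: 0.0606
```

Emit:
move_arm(
  linear=[
    [4,-7,7],
    [7,-14,14],
    [11,-22,22],
    [14,-29,29],
    [18,-36,36],
  ],
  angular=[
    [-3.8,-3.6,1.8],
    [-7.7,-7.2,3.5],
    [-11.5,-10.8,5.3],
    [-15.4,-14.4,7],
    [-19.2,-18,8.8],
  ],
  grip=[1,1,1,1,1],
)

```text
time_s: 6.45
eef_pos: [0.4245, -0.1325, 0.3099]
tool_rot: [0.037, 0.8, -0.58, 0.15]
contact_force: [-0.3, -0.4, -1.9]
opening: 0.061
```

Emit:
move_arm(
  linear=[
    [4,-10,3],
    [8,-19,6],
    [12,-29,10],
    [16,-38,13],
    [20,-48,16],
  ],
  angular=[
    [-3.8,-3.6,1.8],
    [-7.7,-7.2,3.5],
    [-11.5,-10.8,5.3],
    [-15.4,-14.4,7],
    [-19.2,-18,8.8],
  ],
  grip=[1,1,1,1,1],
)

```text
time_s: 6.87
eef_pos: [0.3969, -0.1656, 0.3432]
tool_rot: [-0.019, 0.847, -0.425, 0.319]
contact_force: [1.0, 0.5, -1.7]
opening: 0.0607
```

Run:
```python
from chunks import *
st(); q,P,T=now()
print(np.degrees(rv(T.T@W[0][1])))
fin=[(mag(0,0,170),MAGA),(mag(0,0,118),MAGA),(mag(0,0,36),MAGA)]
r=run(q,W[1:]+fin,n=12)
print(r and [(a.round(2),round(m,2)) for a,m in r[2]])
chunks(P,T,W[1:2])
```

```text
t 6.8667 p [ 0.3969 -0.1656  0.3432] mag [ -2.7 -76.2 356.2] f [ 0.98  0.48 -1.67] op 0.0607 q [ 0.11  0.38  0.82  1.95 -0.87  1.52  0.23]
 roterr to mag deg [46.1  26.76  5.68] fmag [-0.07  0.65 -1.89]
[-1.22854076  3.40456609 -3.20262444]
[(array([-0.37, -0.24,  0.73,  2.28, -0.58,  0.4 ,  1.53]), np.float64(0.06)), (array([ 0.14,  0.39, -0.87,  2.1 ,  1.13,  1.37, -0.8 ]), np.float64(0.33)), (array([ 0.66,  0.41, -0.92,  2.21,  1.35,  0.49,  0.09]), np.float64(0.22)), (array([ 0.62,  0.55, -0.87,  2.2 ,  1.58,  0.53, -0.1 ]), np.float64(0.23)), (array([ 0.59,  0.75, -0.83,  2.14,  1.83,  0.61, -0.24]), np.float64(0.29))]
  lin [-7, 5, -5] ang [9.7, -27.0, -7.5]
  lin [-9, 3, -1] ang [9.7, -27.0, -7.5]
  lin [-9, 2, 3] ang [9.7, -27.0, -7.5]
  lin [-7, 2, 6] ang [9.7, -27.0, -7.5]
-> wp [ 0.414 -0.133  0.352]
```

Tracking matches the simulation, and the prediction stays good.

Emit:
move_arm(
  linear=[
    [-1,1,-1],
    [-3,2,-2],
    [-4,3,-3],
    [-6,4,-4],
    [-7,5,-5],
  ],
  angular=[
    [2,-5.4,-1.5],
    [4,-10.9,-2.9],
    [6,-16.3,-4.4],
    [8,-21.8,-5.8],
    [10,-27.2,-7.3],
  ],
  grip=[1,1,1,1,1],
)

```text
time_s: 7.28
eef_pos: [0.4016, -0.1564, 0.3448]
tool_rot: [-0.145, 0.704, -0.501, 0.481]
contact_force: [-0.9, 0.9, -0.3]
opening: 0.0609
```

Emit:
move_arm(
  linear=[
    [-2,1,0],
    [-4,1,0],
    [-5,2,-1],
    [-7,3,-1],
    [-9,3,-1],
  ],
  angular=[
    [2,-5.4,-1.5],
    [4,-10.9,-2.9],
    [6,-16.3,-4.4],
    [8,-21.8,-5.8],
    [10,-27.2,-7.3],
  ],
  grip=[1,1,1,1,1],
)

```text
time_s: 7.7
eef_pos: [0.4061, -0.148, 0.3473]
tool_rot: [-0.261, 0.515, -0.541, 0.612]
contact_force: [0.3, -0.8, -0.8]
opening: 0.0609
```

Emit:
move_arm(
  linear=[
    [-2,0,1],
    [-4,1,1],
    [-5,1,2],
    [-7,2,2],
    [-9,2,3],
  ],
  angular=[
    [2,-5.4,-1.5],
    [4,-10.9,-2.9],
    [6,-16.3,-4.4],
    [8,-21.8,-5.8],
    [10,-27.2,-7.3],
  ],
  grip=[1,1,1,1,1],
)

```text
time_s: 8.12
eef_pos: [0.4106, -0.1398, 0.3497]
tool_rot: [-0.359, 0.291, -0.545, 0.7]
contact_force: [0.6, -0.9, -0.4]
opening: 0.0608
```

Run:
```python
from chunks import *
st(); q,P,T=now()
fin=[(mag(0,0,170),MAGA),(mag(0,0,118),MAGA),(mag(0,0,36),MAGA)]
r=run(q,W[1:]+fin,n=12)
print(r and [(a.round(2),round(m,2)) for a,m in r[2]])
chunks(P,T,W[1:])
```

```text
t 8.1167 p [ 0.4106 -0.1398  0.3497] mag [  8.3 -48.4 357.5] f [ 0.56 -0.89 -0.42] op 0.0608 q [-0.25 -0.19  0.64  2.29 -0.48  0.56  1.  ]
 roterr to mag deg [  7.31 109.14 -15.15] fmag [ 0.4  -0.78 -0.72]
[(array([-0.46, -0.28,  0.78,  2.28, -0.44,  0.38,  1.39]), np.float64(0.02)), (array([ 0.09,  0.37, -0.81,  2.11,  1.12,  1.35, -0.79]), np.float64(0.32)), (array([ 0.61,  0.39, -0.84,  2.22,  1.33,  0.45,  0.09]), np.float64(0.21)), (array([ 0.57,  0.52, -0.8 ,  2.2 ,  1.59,  0.48, -0.11]), np.float64(0.23)), (array([ 0.56,  0.73, -0.78,  2.14,  1.84,  0.57, -0.27]), np.float64(0.29))]
  lin [-6, 0, 5] ang [8.7, -26.4, -7.0]
-> wp [ 0.414 -0.133  0.352]
  lin [-22, 46, 22] ang [-21.2, -5.1, -12.7]
  lin [-28, 30, 38] ang [-21.2, -5.1, -12.7]
-> wp [ 0.481 -0.063  0.298]
```

Run:
```python
from chunks import *
q,P,T=now()
fin=[(mag(0,0,170),MAGA),(mag(0,0,118),MAGA),(mag(0,0,36),MAGA)]
d=rv(T.T@W[1][1])
for name,w in {'direct':W[2:],'half':[(P+(W[1][0]-P)/2,T@rm(d/2))]+W[2:],
  'out2':[(W[1][0]+[.02,0,0],W[1][1])]+W[2:],'out4':[(W[1][0]+[.04,0,0],W[1][1])]+W[2:],'out4l':[(W[1][0]+[.04,0.02,-.03],W[1][1])]+W[2:]}.items():
    for n in (12,30):
        r=run(q,w+fin,n=n); print(name,n,r and (round(r[1],3),[(a.round(2).tolist(),round(m,2)) for a,m in r[2][:3]],r[2][-1][0].round(2)))
```

```text
direct 12 (np.float64(0.065), [([-0.25, 0.29, -0.37, 2.13, 1.04, 1.19, -0.73], np.float64(0.3)), ([0.23, 0.3, -0.36, 2.25, 1.19, 0.26, 0.18], np.float64(0.1)), ([0.23, 0.43, -0.33, 2.24, 1.68, 0.25, -0.27], np.float64(0.09))], array([ 0.36,  0.65, -0.48,  2.17,  1.99,  0.39, -0.49]))
direct 30 (np.float64(0.045), [([-0.29, 0.29, -0.32, 2.14, 1.04, 1.17, -0.72], np.float64(0.29)), ([0.19, 0.29, -0.32, 2.25, 1.17, 0.25, 0.2], np.float64(0.09)), ([0.2, 0.42, -0.3, 2.25, 1.7, 0.24, -0.29], np.float64(0.08))], array([ 0.35,  0.64, -0.47,  2.17,  2.  ,  0.38, -0.51]))
half 12 (np.float64(0.071), [([-0.37, -0.18, 0.77, 2.23, -0.53, 0.52, 1.27], np.float64(0.12)), ([-0.24, 0.29, -0.38, 2.13, 1.05, 1.19, -0.73], np.float64(0.3)), ([0.23, 0.3, -0.37, 2.25, 1.2, 0.26, 0.18], np.float64(0.1))], array([ 0.36,  0.65, -0.49,  2.17,  1.99,  0.39, -0.49]))
half 30 (np.float64(0.045), [([-0.37, -0.18, 0.77, 2.23, -0.53, 0.52, 1.27], np.float64(0.12)), ([-0.29, 0.29, -0.32, 2.14, 1.04, 1.17, -0.72], np.float64(0.29)), ([0.19, 0.29, -0.32, 2.25, 1.17, 0.25, 0.2], np.float64(0.09))], array([ 0.35,  0.64,
[... 1040 characters left out ...]
64(0.3)), ([0.26, 0.3, -0.4, 2.25, 1.21, 0.27, 0.17], np.float64(0.11))], array([ 0.38,  0.65, -0.51,  2.17,  1.97,  0.4 , -0.47]))
out4l 12 (np.float64(0.046), [([-0.79, -0.18, 1.1, 2.29, -0.7, 0.29, 1.65], np.float64(0.12)), ([-0.09, 0.32, -0.57, 2.12, 1.08, 1.25, -0.76], np.float64(0.31)), ([0.39, 0.33, -0.56, 2.24, 1.26, 0.33, 0.13], np.float64(0.17))], array([ 0.44,  0.67, -0.6 ,  2.16,  1.92,  0.45, -0.39]))
out4l 30 (np.float64(0.048), [([-0.79, -0.19, 1.1, 2.29, -0.68, 0.29, 1.63], np.float64(0.11)), ([-0.2, 0.3, -0.43, 2.13, 1.05, 1.2, -0.74], np.float64(0.3)), ([0.28, 0.31, -0.42, 2.25, 1.22, 0.28, 0.17], np.float64(0.12))], array([ 0.38,  0.65, -0.52,  2.17,  1.97,  0.41, -0.46]))
```

Run:
```python
from chunks import *
q,P,T=now(); chunks(P,T,[(W[1][0]+[.02,0,0],W[1][1])]+W[2:])
```

```text
lin [-1, 12, 21] ang [8.7, -26.4, -7.0]
-> wp [ 0.434 -0.133  0.352]
  lin [-27, 39, 16] ang [-21.2, -5.1, -12.7]
  lin [-32, 24, 31] ang [-21.2, -5.1, -12.7]
-> wp [ 0.481 -0.063  0.298]
```

Emit:
move_arm(
  linear=[
    [0,2,4],
    [0,5,8],
    [-1,7,13],
    [-1,10,17],
    [-1,12,21],
  ],
  angular=[
    [1.7,-5.3,-1.4],
    [3.5,-10.6,-2.8],
    [5.2,-15.8,-4.2],
    [7,-21.1,-5.6],
    [8.7,-26.4,-7],
  ],
  grip=[1,1,1,1,1],
)

```text
time_s: 8.53
eef_pos: [0.434, -0.1334, 0.3518]
tool_rot: [-0.437, 0.06, -0.51, 0.738]
contact_force: [0.8, -0.2, 0.4]
opening: 0.0608
```

Emit:
move_arm(
  linear=[
    [-5,8,3],
    [-11,16,6],
    [-16,23,10],
    [-22,31,13],
    [-27,39,16],
  ],
  angular=[
    [-4.2,-1,-2.5],
    [-8.5,-2,-5.1],
    [-12.7,-3,-7.6],
    [-17,-4,-10.2],
    [-21.2,-5.1,-12.7],
  ],
  grip=[1,1,1,1,1],
)

```text
time_s: 8.95
eef_pos: [0.4402, -0.1228, 0.3462]
tool_rot: [-0.503, 0.062, -0.529, 0.681]
contact_force: [-0.7, -1.1, -0.1]
opening: 0.061
```

Run:
```python
from chunks import *
st(); q,P,T=now()
fin=[(mag(0,0,170),MAGA),(mag(0,0,118),MAGA),(mag(0,0,36),MAGA)]
r=run(q,W[2:]+fin,n=30)
print(r and [(a.round(2),round(m,2)) for a,m in r[2]])
chunks(P,T,W[2:])
```

```text
t 8.95 p [ 0.4402 -0.1228  0.3462] mag [ 29.1 -26.4 341.4] f [-0.7  -1.09 -0.14] op 0.061 q [ 0.07 -0.18  0.1   2.4  -0.14  0.2   0.94]
 roterr to mag deg [-12.04 135.68  -8.97] fmag [-0.5  -1.2   0.12]
[(array([ 0.26,  0.45, -1.05,  2.09,  1.17,  1.47, -0.83]), np.float64(0.34)), (array([ 0.84,  0.53, -1.18,  2.2 ,  1.41,  0.66,  0.07]), np.float64(0.23)), (array([ 0.77,  0.65, -1.1 ,  2.18,  1.59,  0.7 , -0.04]), np.float64(0.25)), (array([ 0.71,  0.84, -1.02,  2.12,  1.8 ,  0.75, -0.14]), np.float64(0.31))]
  lin [-25, 30, 19] ang [-16.9, -4.0, -10.0]
  lin [-28, 18, 28] ang [-16.9, -4.0, -10.0]
-> wp [ 0.481 -0.063  0.298]
```

Emit:
move_arm(
  linear=[
    [-5,6,4],
    [-10,12,8],
    [-15,18,11],
    [-20,24,15],
    [-25,30,19],
  ],
  angular=[
    [-3.4,-0.8,-2],
    [-6.8,-1.6,-4],
    [-10.1,-2.4,-6],
    [-13.5,-3.2,-8],
    [-16.9,-4,-10],
  ],
  grip=[1,1,1,1,1],
)

```text
time_s: 9.37
eef_pos: [0.4423, -0.1074, 0.3285]
tool_rot: [-0.56, 0.076, -0.528, 0.633]
contact_force: [0.4, 0.3, -2.1]
opening: 0.0613
```

Run:
```python
from chunks import *
st(); q,P,T=now()
fin=[(mag(0,0,170),MAGA),(mag(0,0,118),MAGA),(mag(0,0,36),MAGA)]
r=run(q,W[2:]+fin,n=30)
print(r and [(a.round(2),round(m,2)) for a,m in r[2]])
chunks(P,T,W[2:])
```

```text
t 9.3667 p [ 0.4423 -0.1074  0.3285] mag [ 19.7 -10.9 326.3] f [ 0.43  0.3  -2.07] op 0.0613 q [ 0.61 -0.13 -0.57  2.37  0.43  0.27  0.27]
 roterr to mag deg [-11.18 137.39   2.  ] fmag [-0.71  0.37 -1.98]
[(array([ 0.17,  0.4 , -0.92,  2.1 ,  1.14,  1.4 , -0.81]), np.float64(0.33)), (array([ 0.72,  0.44, -0.99,  2.21,  1.36,  0.53,  0.08]), np.float64(0.22)), (array([ 0.66,  0.57, -0.93,  2.19,  1.58,  0.57, -0.08]), np.float64(0.24)), (array([ 0.63,  0.77, -0.88,  2.13,  1.82,  0.64, -0.21]), np.float64(0.3))]
  lin [-32, 39, 44] ang [-26.0, -5.2, -17.4]
-> wp [ 0.481 -0.063  0.298]
```

The elbow has crossed (q3=-0.57, q5=0.43), and the prediction is good.

Emit:
move_arm(
  linear=[
    [-6,8,9],
    [-13,16,18],
    [-19,23,26],
    [-26,31,35],
    [-32,39,44],
  ],
  angular=[
    [-5.2,-1,-3.5],
    [-10.4,-2.1,-7],
    [-15.6,-3.1,-10.4],
    [-20.8,-4.2,-13.9],
    [-26,-5.2,-17.4],
  ],
  grip=[1,1,1,1,1],
)

```text
time_s: 9.78
eef_pos: [0.4701, -0.0727, 0.2979]
tool_rot: [0.659, -0.099, 0.529, -0.525]
contact_force: [-1.1, -2.1, 0.0]
opening: 0.0604
```

Run:
```python
from chunks import *
st(); q,P,T=now()
fin=[(mag(0,0,170),MAGA),(mag(0,0,118),MAGA),(mag(0,0,36),MAGA)]
r=run(q,fin,n=30)
print(r and [(a.round(2),round(m,2)) for a,m in r[2]])
r=run(q,W[2:]+fin,n=30)
print(r and [(a.round(2),round(m,2)) for a,m in r[2]])
chunks(P,T,fin[:1])
```

```text
t 9.7833 p [ 0.4701 -0.0727  0.2979] mag [ 22.8  28.3 289.2] f [-1.07 -2.1   0.02] op 0.0604 q [ 0.6   0.16 -1.03  2.25  1.06  0.87 -0.56]
 roterr to mag deg [-11.11 137.95  23.9 ] fmag [-0.58 -2.25  0.36]
[(array([ 0.72,  0.44, -0.99,  2.21,  1.36,  0.53,  0.08]), np.float64(0.22)), (array([ 0.66,  0.57, -0.93,  2.19,  1.58,  0.57, -0.08]), np.float64(0.24)), (array([ 0.63,  0.77, -0.88,  2.13,  1.82,  0.64, -0.21]), np.float64(0.3))]
[(array([ 0.2 ,  0.42, -0.96,  2.1 ,  1.15,  1.42, -0.81]), np.float64(0.33)), (array([ 0.76,  0.47, -1.05,  2.21,  1.38,  0.57,  0.08]), np.float64(0.22)), (array([ 0.7 ,  0.59, -0.98,  2.19,  1.58,  0.61, -0.07]), np.float64(0.24)), (array([ 0.65,  0.79, -0.92,  2.13,  1.81,  0.67, -0.19]), np.float64(0.3))]
  lin [-15, 60, -3] ang [9.4, -19.9, 4.4]
  lin [-12, 61, -8] ang [9.4, -19.9, 4.4]
-> wp [ 0.504 -0.108  0.183]
```

Emit:
move_arm(
  linear=[
    [-3,12,-1],
    [-6,24,-1],
    [-9,36,-2],
    [-12,48,-2],
    [-15,60,-3],
  ],
  angular=[
    [1.9,-4,0.9],
    [3.8,-8,1.8],
    [5.6,-12,2.6],
    [7.5,-16,3.5],
    [9.4,-19.9,4.4],
  ],
  grip=[1,1,1,1,1],
)

```text
time_s: 10.2
eef_pos: [0.4857, -0.0883, 0.2386]
tool_rot: [0.691, 0.011, 0.389, -0.61]
contact_force: [1.2, -0.9, -0.5]
opening: 0.061
```

Emit:
move_arm(
  linear=[
    [0,0,0],
    [0,0,0],
    [0,0,0],
    [0,0,0],
    [0,0,0],
  ],
  angular=[
    [0,0,0],
    [0,0,0],
    [0,0,0],
    [0,0,0],
    [0,0,0],
  ],
  grip=[1,1,1,1,1],
)

```text
time_s: 10.62
eef_pos: [0.4859, -0.087, 0.2398]
tool_rot: [0.69, 0.011, 0.39, -0.609]
contact_force: [0.1, -0.2, -1.2]
opening: 0.0611
```

Run:
```python
from chunks import *
st(); q,P,T=now()
fin=[(mag(0,0,170),MAGA),(mag(0,0,118),MAGA),(mag(0,0,36),MAGA)]
r=run(q,fin,n=30)
print(r and [(a.round(2),round(m,2)) for a,m in r[2]])
chunks(P,T,fin[:1])
```

```text
t 10.6167 p [ 0.4859 -0.087   0.2398] mag [  9.4  17.  229.9] f [ 0.09 -0.17 -1.16] op 0.0611 q [ 0.71  0.24 -0.98  2.33  1.3   0.58 -0.31]
 roterr to mag deg [ -5.66 159.72  12.85] fmag [-0.48 -0.16 -1.06]
[(array([ 0.7 ,  0.43, -0.96,  2.21,  1.36,  0.51,  0.08]), np.float64(0.22)), (array([ 0.65,  0.56, -0.91,  2.2 ,  1.58,  0.55, -0.09]), np.float64(0.23)), (array([ 0.61,  0.76, -0.86,  2.14,  1.82,  0.63, -0.22]), np.float64(0.29))]
  lin [-9, 61, -10] ang [9.1, -19.7, 4.0]
-> wp [ 0.504 -0.108  0.183]
```

Emit:
move_arm(
  linear=[
    [-2,12,-2],
    [-4,24,-4],
    [-5,37,-6],
    [-7,49,-8],
    [-9,61,-10],
  ],
  angular=[
    [1.8,-3.9,0.8],
    [3.6,-7.9,1.6],
    [5.5,-11.8,2.4],
    [7.3,-15.8,3.2],
    [9.1,-19.7,4],
  ],
  grip=[1,1,1,1,1],
)

```text
time_s: 11.03
eef_pos: [0.5043, -0.1074, 0.1829]
tool_rot: [0.697, 0.123, 0.241, -0.664]
contact_force: [0.4, -0.1, -0.8]
opening: 0.061
```

Emit:
move_arm(
  linear=[
    [0,0,0],
    [0,0,0],
    [0,0,0],
    [0,0,0],
    [0,0,0],
  ],
  angular=[
    [0,0,0],
    [0,0,0],
    [0,0,0],
    [0,0,0],
    [0,0,0],
  ],
  grip=[1,1,1,1,1],
)

```text
time_s: 11.45
eef_pos: [0.5041, -0.1068, 0.1836]
tool_rot: [0.697, 0.122, 0.243, -0.664]
contact_force: [-0.1, -0.3, -0.1]
opening: 0.0609
```

Run:
```python
from chunks import *
st(); q,P,T=now()
chunks(P,T,[(mag(0,0,130),MAGA)])
for n in('side','top'):
    a,d=get_image(n); np.savez(n+'3.npz',a=a,d=d)
    u,v=proj(n,mag(0,0,130)).astype(int); c=a[v-60:v+75,u-75:u+75]; save(f'pics/{n}3.png',cv2.resize(c,None,fx=4,fy=4,interpolation=2))
```

```text
t 11.45 p [ 0.5041 -0.1068  0.1836] mag [-1.000e-01  7.000e-01  1.705e+02] f [-0.08 -0.26 -0.08] op 0.0609 q [ 0.81  0.39 -0.91  2.32  1.53  0.38  0.01]
 roterr to mag deg [ 0.0000e+00 -1.7996e+02 -1.0000e-02] fmag [-0.07 -0.27 -0.05]
  lin [0, 40, -1] ang [0.0, 0.0, 0.0]
-> wp [ 0.524 -0.111  0.149]
```

View pics/side3.png

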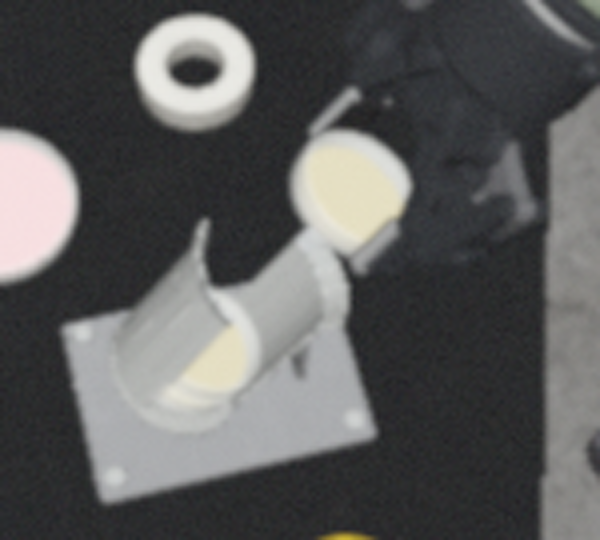

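View pics/top3.png

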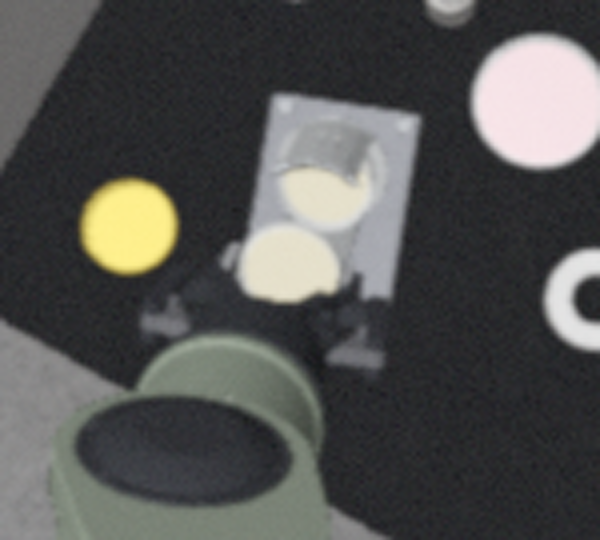

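Both views show the dish held square above the mouth and clear of the lips. I'll check how it sits in the jaws before lowering.

```bash
cat > held.py <<'E'
from go import *
def magray(n,u,v,z):
    K,M,t=cam(n); d=M.T@np.linalg.solve(K,[u,v,1.]); c=-M.T@t
    n_=F[:,2]; s=(z/1000-(c-O)@n_)/(d@n_); return (c+d*s-O)@F*1000
def circ(pts):
    c=least_squares(lambda c:np.hypot(pts[:,0]-c[0],pts[:,1]-c[1])-c[2],[0,0,30],loss='soft_l1',f_scale=.7).x; return c
E
python3 - <<'E'
from held import *
for n in('side','top'):
    a=np.load(n+'3.npz')['a']; d=np.load(n+'3.npz')['d']; P=(cloud(n,d)-O)@F*1000
    hsv=cv2.cvtColor(a,cv2.COLOR_RGB2HSV)
    m=(hsv[...,1]>25)&(hsv[...,0]>15)&(hsv[...,0]<35)&(hsv[...,2]>150)&(np.hypot(P[...,0],P[...,1])<45)&(P[...,2]>165)&(P[...,2]<200)
    q=P[m]; print(n,m.sum(),'z',np.percentile(q[:,2],[10,50,90]).round(1),'normal',np.linalg.svd(q-q.mean(0))[2][2].round(3))
    k,l,s,_=cv2.connectedComponentsWithStats(m.astype(np.uint8)); j=1+np.argmax(s[1:,4])
    c=max(cv2.findContours((l==j).astype(np.uint8),0,1)[0],key=len)[:,0]
    pts=np.array([magray(n,u,v,182.)[:2] for u,v in c])
    print(' lid extents x',pts[:,0].min().round(1),pts[:,0].max().round(1),'y',pts[:,1].min().round(1),pts[:,1].max().round(1),'circle',circ(pts).round(1))
    # whole bright body
    m2=(hsv[...,2]>140)&(np.hypot(P[...,0],P[...,1])<40)&(P[...,2]>160)&(P[...,2]<200); q=P[m2]
    print(' body x',np.percentile(q[:,0],[1,99]).round(1),'y',np.percentile(q[:,1],[1,99]).round(1))
E
```

```text
side 362 z [182.8 183.8 185.1] normal [-0.008 -0.019  1.   ]
 lid extents x -21.7 28.1 y -21.1 28.3 circle [ 4.8  1.7 23. ]
 body x [-26.2  31. ] y [-34.6  36.3]
top 273 z [177.9 180.2 182.6] normal [ 0.034 -0.009 -0.999]
 lid extents x -14.7 26.3 y -26.4 24.5 circle [ 5.4  1.2 21.8]
 body x [-14.7  31.4] y [-33.7  33.5]
```

Emit:
move_arm(
  linear=[
    [0,12,-0.7],
    [0,26,-0.7],
    [0,42,-0.7],
    [0,54,-0.7],
    [0,60,-0.7],
  ],
  angular=[
    [0,0,0],
    [0,0,0],
    [0,0,0],
    [0,0,0],
    [0,0,0],
  ],
  grip=[1,1,1,1,1],
)

```text
time_s: 11.97
eef_pos: [0.5336, -0.1131, 0.1299]
tool_rot: [0.696, 0.121, 0.242, -0.665]
contact_force: [-0.5, -0.8, -0.5]
opening: 0.0608
```

Run:
```python
from chunks import *
st()
```

```text
t 11.9667 p [ 0.5336 -0.1131  0.1299] mag [ -0.8  -0.3 109. ] f [-0.47 -0.8  -0.47] op 0.0608 q [ 0.77  0.58 -0.89  2.29  1.8   0.5  -0.2 ]
 roterr to mag deg [-1.6000e-01 -1.7999e+02  7.0000e-02] fmag [-0.51 -0.87 -0.24]
```

Emit:
move_arm(
  linear=[
    [0.5,5,0],
    [0.5,11,0],
    [0.5,17,0],
    [0.5,22,0],
    [0.5,25,0],
  ],
  angular=[
    [0,0,0],
    [0,0,0],
    [0,0,0],
    [0,0,0],
    [0,0,0],
  ],
  grip=[1,1,1,1,1],
)

```text
time_s: 12.38
eef_pos: [0.5462, -0.1157, 0.1092]
tool_rot: [0.697, 0.121, 0.242, -0.664]
contact_force: [-0.3, -1.1, -1.4]
opening: 0.061
```

Run:
```python
from chunks import *
st()
```

```text
t 12.3833 p [ 0.5462 -0.1157  0.1092] mag [-0.1 -0.6 84.6] f [-0.25 -1.14 -1.39] op 0.061 q [ 0.76  0.65 -0.89  2.27  1.86  0.54 -0.24]
 roterr to mag deg [-1.0000e-01 -1.7996e+02  2.0000e-02] fmag [-0.74 -1.16 -1.18]
```

Emit:
move_arm(
  linear=[
    [0,6,0.3],
    [0,12,0.3],
    [0,18,0.3],
    [0,24,0.3],
    [0,28,0.3],
  ],
  angular=[
    [0,0,0],
    [0,0,0],
    [0,0,0],
    [0,0,0],
    [0,0,0],
  ],
  grip=[1,1,1,1,1],
)

```text
time_s: 12.8
eef_pos: [0.5601, -0.1178, 0.0845]
tool_rot: [0.697, 0.121, 0.242, -0.664]
contact_force: [0.4, 0.1, -0.4]
opening: 0.061
```

Emit:
move_arm(
  linear=[
    [0,3,0],
    [0,6,0],
    [0,9,0],
    [0,11,0],
    [0,12,0],
  ],
  angular=[
    [0,0,0],
    [0,0,0],
    [0,0,0],
    [0,0,0],
    [0,0,0],
  ],
  grip=[1,1,1,1,1],
)

```text
time_s: 13.22
eef_pos: [0.5658, -0.1188, 0.0746]
tool_rot: [0.697, 0.121, 0.242, -0.664]
contact_force: [-0.3, 0.2, -1.0]
opening: 0.0608
```

Run:
```python
from chunks import *
st()
a,d=get_image('side'); u,v=proj('side',mag(0,0,70)).astype(int); save('pics/side4.png',cv2.resize(a[v-60:v+60,u-70:u+70],None,fx=4,fy=4,interpolation=2))
```

```text
t 13.2167 p [ 0.5658 -0.1188  0.0746] mag [-0.2 -0.2 44.7] f [-0.33  0.22 -1.  ] op 0.0608 q [ 0.74  0.76 -0.88  2.23  1.96  0.6  -0.28]
 roterr to mag deg [-1.1000e-01 -1.7996e+02  3.0000e-02] fmag [-0.82  0.15 -0.68]
```

View pics/side4.png

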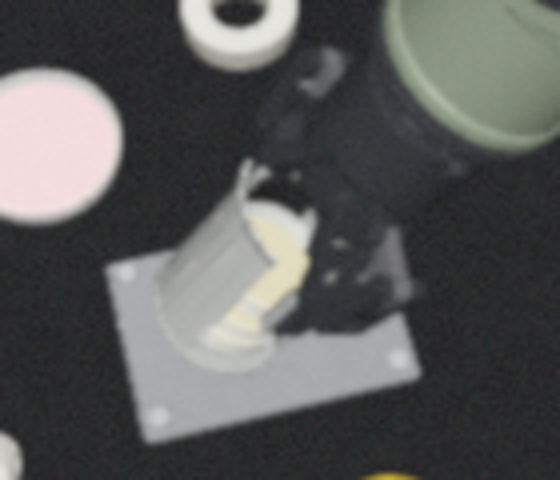

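The dish is inside the well above the pile and nothing touches. I'll make small steps now.

Emit:
move_arm(
  linear=[
    [0,1,0],
    [0,2,0],
    [0,3,0],
    [0,3.5,0],
    [0,3.5,0],
  ],
  angular=[
    [0,0,0],
    [0,0,0],
    [0,0,0],
    [0,0,0],
    [0,0,0],
  ],
  grip=[1,1,1,1,1],
)

```text
time_s: 13.68
eef_pos: [0.5675, -0.1192, 0.0718]
tool_rot: [0.697, 0.121, 0.242, -0.664]
contact_force: [0.1, -0.2, -0.8]
opening: 0.0606
```

Run:
```python
from chunks import *
st()
```

```text
t 13.6833 p [ 0.5675 -0.1192  0.0718] mag [-0.1 -0.2 41.4] f [ 0.07 -0.15 -0.83] op 0.0606 q [ 0.74  0.77 -0.87  2.23  1.96  0.6  -0.28]
 roterr to mag deg [-1.0000e-01 -1.7996e+02  2.0000e-02] fmag [-0.33 -0.14 -0.77]
```

Emit:
move_arm(
  linear=[
    [0,0.5,0],
    [0,1,0],
    [0,1.5,0],
    [0,1.5,0],
    [0,1.5,0],
  ],
  angular=[
    [0,0,0],
    [0,0,0],
    [0,0,0],
    [0,0,0],
    [0,0,0],
  ],
  grip=[1,1,1,1,1],
)

```text
time_s: 14.1
eef_pos: [0.5681, -0.1192, 0.0705]
tool_rot: [0.697, 0.121, 0.242, -0.664]
contact_force: [0.8, -0.4, -1.0]
opening: 0.061
```

Run:
```python
from chunks import *
st()
```

```text
t 14.1 p [ 0.5681 -0.1192  0.0705] mag [-0.2 -0.2 39.9] f [ 0.75 -0.42 -1.04] op 0.061 q [ 0.74  0.77 -0.87  2.23  1.97  0.6  -0.28]
 roterr to mag deg [-1.1000e-01 -1.7996e+02  3.0000e-02] fmag [ 0.19 -0.28 -1.31]
```

Emit:
move_arm(
  linear=[
    [0,0.5,0],
    [0,1,0],
    [0,1,0],
    [0,1,0],
    [0,1,0],
  ],
  angular=[
    [0,0,0],
    [0,0,0],
    [0,0,0],
    [0,0,0],
    [0,0,0],
  ],
  grip=[1,1,1,1,1],
)

```text
time_s: 14.52
eef_pos: [0.5687, -0.1193, 0.0696]
tool_rot: [0.697, 0.121, 0.242, -0.664]
contact_force: [0.2, 0.5, -0.7]
opening: 0.0608
```

Run:
```python
from chunks import *
st()
```

```text
t 14.5167 p [ 0.5687 -0.1193  0.0696] mag [-0.2 -0.2 39. ] f [ 0.16  0.51 -0.71] op 0.0608 q [ 0.74  0.77 -0.87  2.23  1.97  0.6  -0.28]
 roterr to mag deg [-1.0000e-01 -1.7996e+02  3.0000e-02] fmag [-0.3   0.53 -0.65]
```

Emit:
move_arm(
  linear=[
    [0,0.5,0],
    [0,1,0],
    [0,1,0],
    [0,1,0],
    [0,1,0],
  ],
  angular=[
    [0,0,0],
    [0,0,0],
    [0,0,0],
    [0,0,0],
    [0,0,0],
  ],
  grip=[1,1,1,1,1],
)

```text
time_s: 14.93
eef_pos: [0.5691, -0.1194, 0.0688]
tool_rot: [0.697, 0.122, 0.242, -0.664]
contact_force: [-2.2, -0.0, 2.8]
opening: 0.0607
```

Run:
```python
from chunks import *
st()
```

```text
t 14.9333 p [ 0.5691 -0.1194  0.0688] mag [-0.1 -0.2 38. ] f [-2.17 -0.05  2.78] op 0.0607 q [ 0.74  0.77 -0.87  2.22  1.97  0.6  -0.28]
 roterr to mag deg [-1.0000e-01 -1.7996e+02  3.0000e-02] fmag [-0.45 -0.43  3.47]
```

Contact: +4.3 N along the well axis at the height vision expected. A little more, to confirm the spring rate.

Emit:
move_arm(
  linear=[
    [0,0.3,0],
    [0,0.6,0],
    [0,0.6,0],
    [0,0.6,0],
    [0,0.6,0],
  ],
  angular=[
    [0,0,0],
    [0,0,0],
    [0,0,0],
    [0,0,0],
    [0,0,0],
  ],
  grip=[1,1,1,1,1],
)

```text
time_s: 15.35
eef_pos: [0.5695, -0.1194, 0.0683]
tool_rot: [0.697, 0.122, 0.242, -0.664]
contact_force: [-3.6, 0.4, 6.4]
opening: 0.0608
```

Run:
```python
from chunks import *
st()
```

```text
t 15.35 p [ 0.5695 -0.1194  0.0683] mag [-0.1 -0.1 37.4] f [-3.58  0.4   6.4 ] op 0.0608 q [ 0.74  0.78 -0.87  2.22  1.97  0.61 -0.28]
 roterr to mag deg [-9.0000e-02 -1.7995e+02  3.0000e-02] fmag [ 0.08 -0.24  7.34]
```

Spring rate about 6.4 N/mm, so it is the pile. I'll back off about 0.9 mm so that it doesn't spring up, then open.

Emit:
move_arm(
  linear=[
    [0,-0.4,0],
    [0,-0.9,0],
    [0,-0.9,0],
    [0,-0.9,0],
    [0,-0.9,0],
  ],
  angular=[
    [0,0,0],
    [0,0,0],
    [0,0,0],
    [0,0,0],
    [0,0,0],
  ],
  grip=[1,1,1,1,1],
)

```text
time_s: 15.77
eef_pos: [0.569, -0.1194, 0.069]
tool_rot: [0.697, 0.121, 0.242, -0.664]
contact_force: [-0.9, -0.5, 1.8]
opening: 0.0604
```

Run:
```python
from chunks import *
st()
```

```text
t 15.7667 p [ 0.569  -0.1194  0.069 ] mag [-0.1 -0.2 38.2] f [-0.93 -0.48  1.81] op 0.0604 q [ 0.74  0.77 -0.87  2.22  1.97  0.6  -0.28]
 roterr to mag deg [-1.0000e-01 -1.7996e+02  3.0000e-02] fmag [ 0.18 -0.64  1.98]
```

Emit:
move_arm(
  linear=[
    [0,0,0],
    [0,0,0],
    [0,0,0],
    [0,0,0],
    [0,0,0],
  ],
  angular=[
    [0,0,0],
    [0,0,0],
    [0,0,0],
    [0,0,0],
    [0,0,0],
  ],
  grip=[0.28,0.26,0.24,0.22,0.2],
)

```text
time_s: 16.18
eef_pos: [0.569, -0.1194, 0.069]
tool_rot: [0.697, 0.121, 0.242, -0.664]
contact_force: [0.3, -0.1, -0.5]
opening: 0.0685
```

Run:
```python
from chunks import *
st()
```

```text
t 16.1833 p [ 0.569  -0.1194  0.069 ] mag [-0.1 -0.2 38.2] f [ 0.3  -0.12 -0.46] op 0.0685 q [ 0.74  0.77 -0.87  2.22  1.97  0.6  -0.28]
 roterr to mag deg [-1.0000e-01 -1.7996e+02  2.0000e-02] fmag [ 0.05 -0.07 -0.56]
```

Emit:
move_arm(
  linear=[
    [0,0,0],
    [0,0,0],
    [0,0,0],
    [0,0,0],
    [0,0,0],
  ],
  angular=[
    [0,0,0],
    [0,0,0],
    [0,0,0],
    [0,0,0],
    [0,0,0],
  ],
  grip=[0.15,0.1,0.05,0.02,0.02],
)

```text
time_s: 16.6
eef_pos: [0.569, -0.1194, 0.0691]
tool_rot: [0.697, 0.121, 0.242, -0.664]
contact_force: [0.2, 0.8, 0.4]
opening: 0.0832
```

Run:
```python
from chunks import *
st()
```

```text
t 16.6 p [ 0.569  -0.1194  0.0691] mag [-0.2 -0.2 38.3] f [0.22 0.84 0.39] op 0.0832 q [ 0.74  0.77 -0.87  2.23  1.97  0.6  -0.28]
 roterr to mag deg [-1.0000e-01 -1.7996e+02  3.0000e-02] fmag [0.25 0.87 0.3 ]
```

Emit:
move_arm(
  linear=[
    [0,-10,0],
    [0,-30,0],
    [0,-60,0],
    [0,-90,0],
    [0,-120,0],
  ],
  angular=[
    [0,0,0],
    [0,0,0],
    [0,0,0],
    [0,0,0],
    [0,0,0],
  ],
  grip=[0,0,0,0,0],
)

```text
time_s: 17.02
eef_pos: [0.5093, -0.1082, 0.1737]
tool_rot: [0.696, 0.121, 0.242, -0.665]
contact_force: [-0.2, -0.5, 0.7]
opening: 0.0853
```

Run:
```python
from chunks import *
st()
q,P,T=now()
a,d=get_image('side'); u,v=proj('side',mag(0,0,50)).astype(int); save('pics/side5.png',cv2.resize(a[v-40:v+50,u-60:u+60],None,fx=5,fy=5,interpolation=2))
C=np.array([.4037,-.389])
for mid in((.45,-.2,.22),(.42,-.25,.25),(.45,-.25,.3)):
  for ja in (40,60,79.8,100,120):
    r=run(q,[(np.array(mid),down(ja)),(np.r_[C,.12],down(ja)),(np.r_[C,.0035],down(ja)),(np.r_[C,.12],down(ja)),(np.array(mid),down(ja)),(mag(0,0,170),MAGA),(mag(0,0,50),MAGA)],n=12)
    print(mid,ja,r and (round(r[1],2),r[2][2][0].round(2),round(r[2][2][1],2),r[2][-1][0].round(2)))
```

```text
t 17.0167 p [ 0.5093 -0.1082  0.1737] mag [ -0.4   0.2 159.3] f [-0.25 -0.5   0.73] op 0.0853 q [ 0.79  0.42 -0.89  2.32  1.59  0.39 -0.05]
 roterr to mag deg [-1.2000e-01 -1.7998e+02  1.2000e-01] fmag [ 0.23 -0.54  0.71]
(0.45, -0.2, 0.22) 40 (np.float64(0.15), array([ 1.04,  0.88, -0.68,  1.78,  0.78,  0.77,  0.65]), np.float64(0.61), array([ 0.54,  0.68, -0.75,  2.16,  1.82,  0.53, -0.27]))
(0.45, -0.2, 0.22) 60 (np.float64(0.15), array([ 1.06,  0.9 , -0.74,  1.78,  0.83,  0.8 ,  0.94]), np.float64(0.64), array([ 0.53,  0.68, -0.73,  2.16,  1.83,  0.52, -0.28]))
(0.45, -0.2, 0.22) 79.8 (np.float64(0.15), array([ 1.07,  0.92, -0.8 ,  1.8 ,  0.88,  0.83,  1.22]), np.float64(0.63), array([ 0.52,  0.67, -0.72,  2.16,  1.83,  0.51, -0.29]))
(0.45, -0.2, 0.22) 100 (np.float64(0.15), array([ 1.1 ,  0.94, -0.86,  1.82,  0.94,  0.86,  1.51]), np.float64(0.61), array([ 0.51,  0.67, -0.7 ,  2.16,  1.84,  0.5 , -0.3 ]))
(0.45, -0.2, 0.22) 120 (np.float64(0.15), array([ 1.13,  0.96, -0.92,  1.84,  1.  ,  0.89,  1.8 ]), np.float64(0.58), array([ 0.5 ,  0.66, -0.69,  2.16,  1.84,  0.5 , -0.31]))
[... 1062 characters left out ...]
45, -0.25, 0.3) 60 (np.float64(0.16), array([ 1.05,  0.9 , -0.72,  1.78,  0.82,  0.79,  0.95]), np.float64(0.63), array([ 0.51,  0.67, -0.71,  2.16,  1.83,  0.51, -0.3 ]))
(0.45, -0.25, 0.3) 79.8 (np.float64(0.16), array([ 1.07,  0.91, -0.79,  1.8 ,  0.88,  0.82,  1.23]), np.float64(0.63), array([ 0.5 ,  0.67, -0.7 ,  2.16,  1.84,  0.5 , -0.3 ]))
(0.45, -0.25, 0.3) 100 (np.float64(0.16), array([ 1.1 ,  0.94, -0.86,  1.82,  0.94,  0.86,  1.51]), np.float64(0.61), array([ 0.5 ,  0.66, -0.68,  2.17,  1.84,  0.49, -0.31]))
(0.45, -0.25, 0.3) 120 (np.float64(0.16), array([ 1.13,  0.96, -0.93,  1.84,  1.01,  0.9 ,  1.79]), np.float64(0.57), array([ 0.49,  0.66, -0.67,  2.17,  1.85,  0.48, -0.32]))
```

View pics/side5.png

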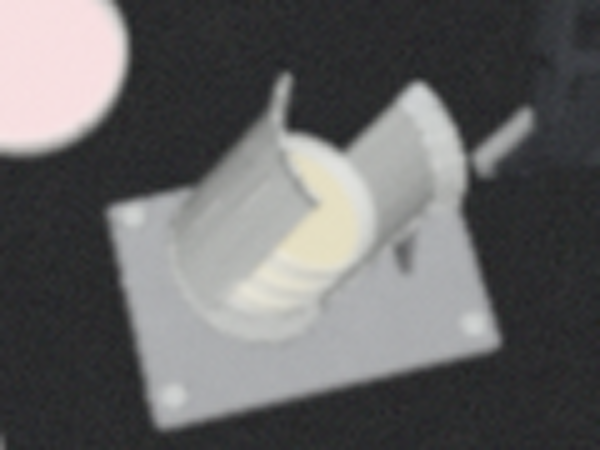

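The first dish lies square on the pile (side crop, lid centre near (325,215)). Now the second, at (0.404,-0.389).

Run:
```python
from chunks import *
st()
q,P,T=now(); C=np.array([.4037,-.389])
chunks(P,T,[(np.array((.45,-.2,.22)),down(79.8)),(np.r_[C,.12],down(79.8)),(np.r_[C,.02],down(79.8))],ml=.2)
```

```text
t 17.0667 p [ 0.5085 -0.1079  0.1784] mag [  1.2   0.4 163.7] f [3.4  2.72 7.72] op 0.0854 q [ 0.8   0.41 -0.89  2.32  1.57  0.39 -0.04]
 roterr to mag deg [ 2.7000e-01 -1.7993e+02 -5.0000e-02] fmag [6.34 3.28 5.25]
  lin [-15, -57, -101] ang [0.1, 0.1, 30.2]
-> wp [ 0.45 -0.2   0.22]
  lin [-6, 50, -97] ang [0.0, 0.0, 0.0]
  lin [-6, 50, -97] ang [0.0, 0.0, 0.0]
-> wp [ 0.404 -0.389  0.12 ]
  lin [0, 100, 0] ang [0.0, 0.0, 0.0]
-> wp [ 0.404 -0.389  0.02 ]
```

Emit:
move_arm(
  linear=[
    [-3,-14,-15],
    [-6,-28,-35],
    [-9,-42,-60],
    [-12,-52,-85],
    [-15,-57,-101],
  ],
  angular=[
    [0,0,6],
    [0,0,12],
    [0,0,18],
    [0,0,24],
    [0,0,30.2],
  ],
  grip=[0,0,0,0,0],
)

```text
time_s: 17.48
eef_pos: [0.4741, -0.1761, 0.1994]
tool_rot: [0.724, 0.04, 0.175, -0.667]
contact_force: [-0.2, -1.0, 1.0]
opening: 0.0855
```

Emit:
move_arm(
  linear=[
    [-2,10,-30],
    [-5,30,-70],
    [-8,60,-110],
    [-11,85,-150],
    [-12,100,-180],
  ],
  angular=[
    [0,0,0],
    [0,0,0],
    [0,0,0],
    [0,0,0],
    [0,0,0],
  ],
  grip=[0.1,0.1,0.1,0.1,0.1],
)

```text
time_s: 17.9
eef_pos: [0.4562, -0.3552, 0.1118]
tool_rot: [0.724, 0.04, 0.176, -0.666]
contact_force: [0.7, -0.1, 0.1]
opening: 0.0767
```

Emit:
move_arm(
  linear=[
    [0,0,-14],
    [0,0,-14],
    [0,0,-14],
    [0,0,-14],
    [0,0,-14],
  ],
  angular=[
    [0,0,0],
    [0,0,0],
    [0,0,0],
    [0,0,0],
    [0,0,0],
  ],
  grip=[0.1,0.1,0.1,0.1,0.1],
)

```text
time_s: 18.32
eef_pos: [0.4545, -0.3664, 0.1144]
tool_rot: [0.724, 0.04, 0.176, -0.666]
contact_force: [0.0, -1.0, 0.5]
opening: 0.0771
```

Run:
```python
from chunks import *
st()
q,P,T=now(); C=np.array([.4037,-.389])
chain([(np.r_[C,.025],down(79.8))])
```

```text
t 18.3167 p [ 0.4545 -0.3664  0.1144] mag [ -37.2 -263.6  112. ] f [ 0.02 -0.99  0.51] op 0.0771 q [ 1.24  0.66 -0.83  2.03  0.98  0.48  1.12]
 roterr to mag deg [ 18.84 178.85   5.12] fmag [ 0.42 -0.97  0.34]
[-71.1, 72.5, -27.7] [3.14, -0.93, 17.97]
```

Emit:
move_arm(
  linear=[
    [-14,0,-6],
    [-28,0,-12],
    [-43,10,-17],
    [-57,15,-22],
    [-60,20,-28],
  ],
  angular=[
    [0.6,-0.2,3.6],
    [1.3,-0.4,7.2],
    [1.9,-0.5,10.8],
    [2.5,-0.7,14.4],
    [3.1,-0.9,18],
  ],
  grip=[0.1,0.1,0.1,0.1,0.1],
)

```text
time_s: 18.73
eef_pos: [0.3963, -0.3857, 0.0776]
tool_rot: [-0.704, 0.065, -0.061, 0.704]
contact_force: [0.3, -0.4, -0.1]
opening: 0.0771
```

Emit:
move_arm(
  linear=[
    [0,0,0],
    [0,0,0],
    [0,0,0],
    [0,0,0],
    [0,0,0],
  ],
  angular=[
    [0,0,0],
    [0,0,0],
    [0,0,0],
    [0,0,0],
    [0,0,0],
  ],
  grip=[0.1,0.1,0.1,0.1,0.1],
)

```text
time_s: 19.15
eef_pos: [0.3981, -0.3862, 0.0783]
tool_rot: [0.705, -0.064, 0.064, -0.704]
contact_force: [0.3, 0.3, -0.2]
opening: 0.0769
```

Run:
```python
from chunks import *
st()
q,P,T=now(); C=np.array([.4037,-.389])
chain([(np.r_[C,.045],down(79.8)),(np.r_[C,.02],down(79.8))])
```

```text
t 19.15 p [ 0.3981 -0.3862  0.0783] mag [-100.3 -293.   106.8] f [ 0.27  0.28 -0.24] op 0.0769 q [ 1.26  0.79 -0.86  1.88  0.79  0.86  1.37]
 roterr to mag deg [4.6560e+01 1.7378e+02 1.4000e-01] fmag [ 0.06  0.32 -0.32]
[6.0, 33.3, -1.7] [0.06, -0.11, 0.0]
[0.0, 25.0, 0.0] [0.0, 0.0, 0.0]
```

Emit:
move_arm(
  linear=[
    [6,4,-1.7],
    [6,20,-1.7],
    [6,40,-1.7],
    [6,54,-1.7],
    [6,58,-1.7],
  ],
  angular=[
    [0,-0.1,0],
    [0,-0.1,0],
    [0,-0.1,0],
    [0,-0.1,0],
    [0,-0.1,0],
  ],
  grip=[0.1,0.1,0.1,0.1,0.1],
)

```text
time_s: 19.57
eef_pos: [0.4031, -0.3885, 0.0177]
tool_rot: [-0.704, 0.064, -0.062, 0.705]
contact_force: [-0.5, -0.2, -0.2]
opening: 0.0766
```

Run:
```python
from chunks import *
st()
a,d=get_image('side'); u,v=proj('side',(.4037,-.389,.02)).astype(int); save('pics/side6.png',cv2.resize(a[v-50:v+50,u-60:u+60],None,fx=5,fy=5,interpolation=2))
C=np.array([.4037,-.389])
chain([(np.r_[C,.003],down(79.8))])
```

```text
t 19.5667 p [ 0.4031 -0.3885  0.0177] mag [-126.  -294.5   51.6] f [-0.46 -0.22 -0.21] op 0.0766 q [ 1.2   0.88 -0.79  1.88  0.89  0.78  1.31]
 roterr to mag deg [ 4.6830e+01  1.7377e+02 -8.0000e-02] fmag [-0.46 -0.3   0.02]
[0.6, 15.1, -0.4] [-0.07, -0.01, -0.15]
```

View pics/side6.png

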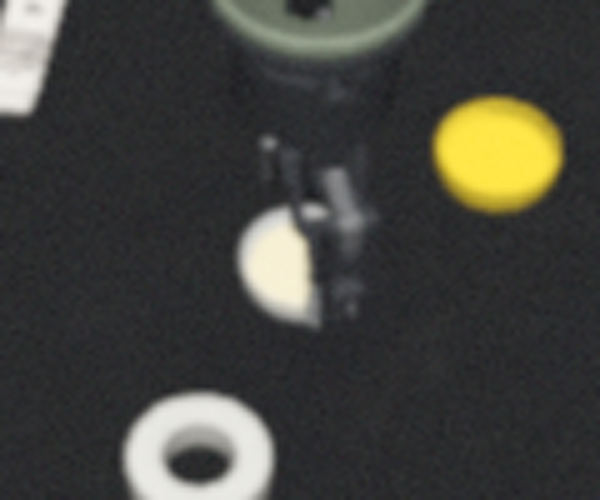

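The fingers straddle the cream dish, centre at about (285,265) in the crop. Going down and closing 1 mm higher than last time.

Emit:
move_arm(
  linear=[
    [0.6,5,-0.4],
    [0.6,10,-0.4],
    [0.6,13,-0.4],
    [0.6,13.3,-0.4],
    [0.6,13.3,-0.4],
  ],
  angular=[
    [0,0,-0.1],
    [0,0,-0.1],
    [0,0,-0.1],
    [0,0,-0.1],
    [0,0,-0.1],
  ],
  grip=[0.1,0.15,0.18,0.18,0.18],
)

```text
time_s: 20.03
eef_pos: [0.4042, -0.3897, 0.0067]
tool_rot: [0.704, -0.063, 0.063, -0.704]
contact_force: [0.0, 0.1, -0.2]
opening: 0.07
```

Emit:
move_arm(
  linear=[
    [0,0,0],
    [0,0,0],
    [0,0,0],
    [0,0,0],
    [0,0,0],
  ],
  angular=[
    [0,0,0],
    [0,0,0],
    [0,0,0],
    [0,0,0],
    [0,0,0],
  ],
  grip=[0.2,0.24,0.5,1,1],
)

```text
time_s: 20.45
eef_pos: [0.4043, -0.3898, 0.0074]
tool_rot: [0.705, -0.063, 0.063, -0.704]
contact_force: [-4.5, 2.6, 15.7]
opening: 0.0606
```

Run:
```python
from chunks import *
st()
```

```text
t 20.45 p [ 0.4043 -0.3898  0.0074] mag [-129.9 -295.6   42. ] f [-4.51  2.58 15.72] op 0.0606 q [ 1.19  0.9  -0.77  1.88  0.91  0.77  1.29]
 roterr to mag deg [4.6500e+01 1.7387e+02 1.2000e-01] fmag [ 3.62  1.74 16.06]
```

Emit:
move_arm(
  linear=[
    [0,-5,0],
    [0,-25,0],
    [0,-60,0],
    [0,-95,0],
    [0,-120,0],
  ],
  angular=[
    [0,0,0],
    [0,0,0],
    [0,0,0],
    [0,0,0],
    [0,0,0],
  ],
  grip=[1,1,1,1,1],
)

```text
time_s: 20.87
eef_pos: [0.4045, -0.3895, 0.1293]
tool_rot: [0.705, -0.062, 0.064, -0.704]
contact_force: [-0.3, 0.1, -0.4]
opening: 0.0604
```

Run:
```python
from chunks import *
st()
q,P,T=now()
a,d=get_image('side'); u,v=proj('side',P).astype(int); save('pics/side7.png',cv2.resize(a[v-40:v+60,u-60:u+60],None,fx=4,fy=4,interpolation=2))
w=[(np.array((.45,-.2,.24)),down(79.8)),(mag(0,0,180),MAGA)]
r=run(q,w+[(mag(0,0,57),MAGA)],n=15); print(r and [(a.round(2),round(m,2)) for a,m in r[2]])
chunks(P,T,w,mx=18)
```

```text
t 20.8667 p [ 0.4045 -0.3895  0.1293] mag [ -68.8 -295.2  147.5] f [-0.29  0.06 -0.44] op 0.0604 q [ 1.29  0.73 -0.92  1.83  0.71  0.95  1.44]
 roterr to mag deg [-4.6420e+01 -1.7391e+02 -6.0000e-02] fmag [-0.47  0.01 -0.23]
[(array([ 0.92,  0.56, -1.04,  1.8 ,  0.54,  1.1 ,  1.08]), np.float64(0.46)), (array([ 0.56,  0.34, -0.77,  2.22,  1.25,  0.41,  0.15]), np.float64(0.21)), (array([ 0.52,  0.66, -0.72,  2.17,  1.81,  0.51, -0.28]), np.float64(0.26))]
  lin [6, -55, 97] ang [0.0, -0.0, 0.1]
  lin [6, -55, 97] ang [0.0, -0.0, 0.1]
-> wp [ 0.45 -0.2   0.24]
  lin [16, 24, 50] ang [0.0, -0.0, -15.0]
  lin [9, 27, 50] ang [0.0, -0.0, -15.0]
-> wp [ 0.499 -0.107  0.192]
```

View pics/side7.png

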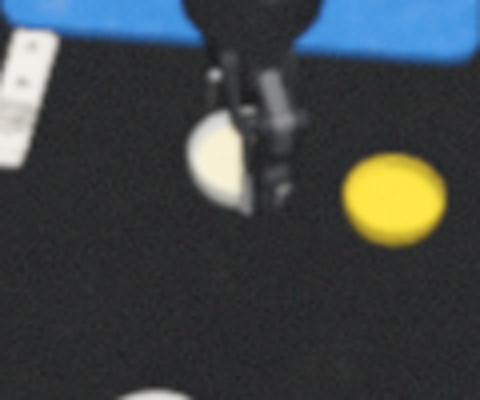

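Held level and clear of the table. Moving to the mouth.

Emit:
move_arm(
  linear=[
    [2,-20,25],
    [4,-50,60],
    [7,-75,100],
    [10,-100,140],
    [12,-110,165],
  ],
  angular=[
    [0,0,0],
    [0,0,0],
    [0,0,0],
    [0,0,0],
    [0,0,0],
  ],
  grip=[1,1,1,1,1],
)

```text
time_s: 21.33
eef_pos: [0.445, -0.2287, 0.2377]
tool_rot: [0.705, -0.063, 0.064, -0.704]
contact_force: [1.1, -0.4, -0.9]
opening: 0.0603
```

Emit:
move_arm(
  linear=[
    [2,0,15],
    [6,5,30],
    [10,10,45],
    [13,16,60],
    [16,20,72],
  ],
  angular=[
    [0,0,-3],
    [0,0,-6],
    [0,0,-9],
    [0,0,-12],
    [0,0,-15],
  ],
  grip=[1,1,1,1,1],
)

```text
time_s: 21.75
eef_pos: [0.4735, -0.1608, 0.2161]
tool_rot: [0.706, 0.031, 0.155, -0.69]
contact_force: [1.2, -0.5, -1.2]
opening: 0.0605
```

Run:
```python
from chunks import *
st()
q,P,T=now()
w=[(mag(0,0,185),MAGA)]
r=run(q,w+[(mag(0,0,57),MAGA)],n=15); print(r and [(a.round(2),round(m,2)) for a,m in r[2]])
chunks(P,T,w,mx=22)
```

```text
t 21.75 p [ 0.4735 -0.1608  0.2161] mag [ -1.7 -57.9 208.9] f [ 1.2  -0.46 -1.22] op 0.0605 q [ 1.08  0.41 -1.06  2.12  0.65  0.64  0.99]
 roterr to mag deg [-2.321e+01 -1.785e+02  4.000e-02] fmag [ 0.49 -0.24 -1.69]
[(array([ 0.57,  0.33, -0.78,  2.22,  1.22,  0.41,  0.18]), np.float64(0.21)), (array([ 0.52,  0.66, -0.72,  2.17,  1.81,  0.5 , -0.28]), np.float64(0.26))]
  lin [8, 23, 58] ang [-0.0, 0.0, -14.8]
-> wp [ 0.497 -0.106  0.196]
```

Emit:
move_arm(
  linear=[
    [2,4,12],
    [3,8,23],
    [5,13,35],
    [6,18,46],
    [8,23,58],
  ],
  angular=[
    [0,0,-3],
    [0,0,-6],
    [0,0,-9],
    [0,0,-12],
    [0,0,-14.8],
  ],
  grip=[1,1,1,1,1],
)

```text
time_s: 22.17
eef_pos: [0.4944, -0.1159, 0.1987]
tool_rot: [0.701, 0.11, 0.234, -0.665]
contact_force: [1.2, -1.4, -0.3]
opening: 0.0604
```

Emit:
move_arm(
  linear=[
    [0,0,0],
    [0,0,0],
    [0,0,0],
    [0,0,0],
    [0,0,0],
  ],
  angular=[
    [0,0,0],
    [0,0,0],
    [0,0,0],
    [0,0,0],
    [0,0,0],
  ],
  grip=[1,1,1,1,1],
)

```text
time_s: 22.58
eef_pos: [0.4951, -0.1177, 0.1988]
tool_rot: [0.701, 0.109, 0.234, -0.665]
contact_force: [0.3, 0.1, -0.1]
opening: 0.0607
```

Run:
```python
from chunks import *
st()
q,P,T=now()
w=[(mag(0,0,170),MAGA)]
r=run(q,w+[(mag(0,0,57),MAGA)],n=15); print(r and [(a.round(2),round(m,2)) for a,m in r[2]])
print(rel(P,T,*w[0]))
```

```text
t 22.5833 p [ 0.4951 -0.1177  0.1988] mag [  1.5 -11.7 187.1] f [ 0.27  0.12 -0.13] op 0.0607 q [ 0.73  0.31 -0.76  2.3   1.21  0.3   0.32]
 roterr to mag deg [  2.83 179.84   0.8 ] fmag [ 0.14  0.16 -0.23]
[(array([ 0.55,  0.37, -0.76,  2.22,  1.31,  0.41,  0.1 ]), np.float64(0.21)), (array([ 0.52,  0.66, -0.72,  2.17,  1.81,  0.51, -0.28]), np.float64(0.26))]
([-0.9, 17.1, 11.8], [0.51, -0.14, -1.8])
```

Emit:
move_arm(
  linear=[
    [-0.9,2,3],
    [-0.9,5,6],
    [-0.9,9,9],
    [-0.9,13,11.8],
    [-0.9,17,11.8],
  ],
  angular=[
    [0.5,-0.1,-1.8],
    [0.5,-0.1,-1.8],
    [0.5,-0.1,-1.8],
    [0.5,-0.1,-1.8],
    [0.5,-0.1,-1.8],
  ],
  grip=[1,1,1,1,1],
)

```text
time_s: 23.0
eef_pos: [0.5045, -0.107, 0.1831]
tool_rot: [0.696, 0.122, 0.243, -0.664]
contact_force: [-1.2, 0.1, -1.8]
opening: 0.0605
```

Emit:
move_arm(
  linear=[
    [0,0,0],
    [0,0,0],
    [0,0,0],
    [0,0,0],
    [0,0,0],
  ],
  angular=[
    [0,0,0],
    [0,0,0],
    [0,0,0],
    [0,0,0],
    [0,0,0],
  ],
  grip=[1,1,1,1,1],
)

```text
time_s: 23.42
eef_pos: [0.5043, -0.107, 0.1834]
tool_rot: [0.697, 0.122, 0.243, -0.664]
contact_force: [0.6, 0.5, -1.2]
opening: 0.0608
```

Run:
```python
from held import *
st()
s=observe(); P0=s['eef_pos']; T0=R.from_quat(s['tool_rot']).as_matrix()
z=((P0-O)@F*1000)[2]+7.6
print(rel(P0,T0,mag(0,0,130),MAGA))
a,d=get_image('side'); P=(cloud('side',d)-O)@F*1000; hsv=cv2.cvtColor(a,cv2.COLOR_RGB2HSV)
m=(hsv[...,1]>25)&(hsv[...,0]>15)&(hsv[...,0]<35)&(hsv[...,2]>150)&(np.hypot(P[...,0],P[...,1])<45)&(P[...,2]>150)&(P[...,2]<200)
q=P[m]; print('lid z',np.median(q[:,2]),'expect',z,'n',np.linalg.svd(q-q.mean(0))[2][2].round(3))
m2=(hsv[...,2]>140)&(np.hypot(P[...,0],P[...,1])<40)&(P[...,2]>150)&(P[...,2]<200); q=P[m2]
print(' body x',np.percentile(q[:,0],[1,99]).round(1),'y',np.percentile(q[:,1],[1,99]).round(1))
# pile top dish centre
m3=(hsv[...,1]>25)&(hsv[...,0]>15)&(hsv[...,0]<35)&(hsv[...,2]>150)&(np.hypot(P[...,0],P[...,1])<35)&(P[...,2]>40)&(P[...,2]<60); q=P[m3]
print('dish1 lid z',np.percentile(q[:,2],[10,50,90]).round(1),len(q),'n',np.linalg.svd(q-q.mean(0))[2][2].round(3))
u,v=proj('side',mag(0,0,110)).astype(int); save('pics/side8.png',cv2.resize(a[v-55:v+65,u-60:u+60],None,fx=4,fy=4,interpolation=2))
```

```text
t 23.4167 p [ 0.5043 -0.107   0.1834] mag [ -0.    0.5 170.2] f [ 0.64  0.55 -1.22] op 0.0608 q [ 0.66  0.34 -0.71  2.33  1.54  0.29 -0.03]
 roterr to mag deg [ 5.0000e-02 -1.7999e+02  0.0000e+00] fmag [-0.14  0.65 -1.32]
([-0.0, 40.2, -0.5], [-0.0, 0.01, 0.03])
lid z 179.83580772162637 expect 177.82904102893679 n [ 0.008  0.046 -0.999]
 body x [-26.7  30.3] y [-34.7  35.9]
dish1 lid z [50.3 51.8 53.5] 170 n [ 0.008  0.002 -1.   ]
```

View pics/side8.png

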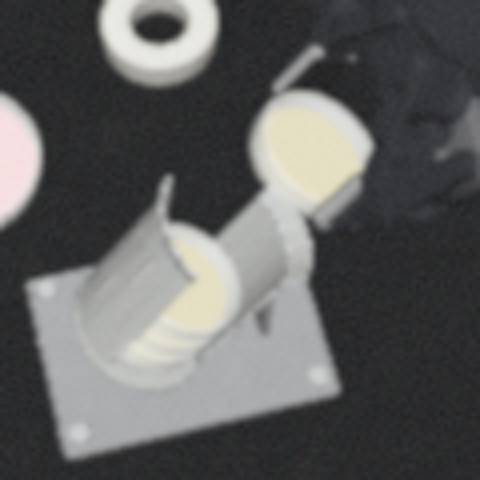

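Held dish at the expected height and square to the axis. Lid of dish 1 is at z≈50, so I expect contact at TCP z≈57.5. Lowering.

Emit:
move_arm(
  linear=[
    [0.5,12,-0.5],
    [0.5,26,-0.5],
    [0.5,42,-0.5],
    [0.5,54,-0.5],
    [0.5,60,-0.5],
  ],
  angular=[
    [0,0,0],
    [0,0,0],
    [0,0,0],
    [0,0,0],
    [0,0,0],
  ],
  grip=[1,1,1,1,1],
)

```text
time_s: 23.88
eef_pos: [0.5345, -0.1127, 0.1304]
tool_rot: [0.696, 0.122, 0.243, -0.664]
contact_force: [0.0, -0.3, -1.6]
opening: 0.0604
```

```bash
python3 -c "
from go import *
st()"
```

```text
t 23.8833 p [ 0.5345 -0.1127  0.1304] mag [  0.    0.3 109. ] f [ 0.   -0.26 -1.62] op 0.0604 q [ 0.66  0.53 -0.75  2.29  1.85  0.41 -0.28]
 roterr to mag deg [-5.0e-02 -1.8e+02  7.0e-02] fmag [-0.77 -0.25 -1.42]
```

Emit:
move_arm(
  linear=[
    [0,6,0],
    [0,13,0],
    [0,21,0],
    [0,27,0],
    [0,30,0],
  ],
  angular=[
    [0,0,0],
    [0,0,0],
    [0,0,0],
    [0,0,0],
    [0,0,0],
  ],
  grip=[1,1,1,1,1],
)

```text
time_s: 24.3
eef_pos: [0.5492, -0.1154, 0.1049]
tool_rot: [0.697, 0.122, 0.243, -0.664]
contact_force: [0.1, 0.2, -1.9]
opening: 0.0608
```

```bash
python3 -c "
from go import *
st()"
```

```text
t 24.3 p [ 0.5492 -0.1154  0.1049] mag [ 0.2  0.2 79.4] f [ 0.05  0.21 -1.86] op 0.0608 q [ 0.67  0.62 -0.76  2.27  1.93  0.47 -0.33]
 roterr to mag deg [-0.0000e+00 -1.7998e+02  3.0000e-02] fmag [-0.92  0.21 -1.62]
```

Emit:
move_arm(
  linear=[
    [0,4,0],
    [0,9,0],
    [0,13,0],
    [0,16,0],
    [0,17,0],
  ],
  angular=[
    [0,0,0],
    [0,0,0],
    [0,0,0],
    [0,0,0],
    [0,0,0],
  ],
  grip=[1,1,1,1,1],
)

```text
time_s: 24.72
eef_pos: [0.5574, -0.1168, 0.0904]
tool_rot: [0.696, 0.122, 0.243, -0.664]
contact_force: [0.2, -0.4, -0.6]
opening: 0.0603
```

```bash
python3 -c "
from go import *
st()"
```

```text
t 24.7167 p [ 0.5574 -0.1168  0.0904] mag [ 0.3  0.3 62.6] f [ 0.19 -0.35 -0.59] op 0.0603 q [ 0.66  0.66 -0.76  2.25  1.97  0.5  -0.35]
 roterr to mag deg [ 0.0000e+00 -1.7998e+02  4.0000e-02] fmag [-0.08 -0.31 -0.64]
```

Emit:
move_arm(
  linear=[
    [0,0.7,0],
    [0,1.5,0],
    [0,2,0],
    [0,2,0],
    [0,2,0],
  ],
  angular=[
    [0,0,0],
    [0,0,0],
    [0,0,0],
    [0,0,0],
    [0,0,0],
  ],
  grip=[1,1,1,1,1],
)

```text
time_s: 25.13
eef_pos: [0.5583, -0.117, 0.0892]
tool_rot: [0.697, 0.122, 0.243, -0.664]
contact_force: [0.4, -0.4, -0.4]
opening: 0.0604
```

```bash
python3 -c "
from go import *
st()"
```

```text
t 25.1333 p [ 0.5583 -0.117   0.0892] mag [ 0.5  0.2 61.2] f [ 0.44 -0.44 -0.37] op 0.0604 q [ 0.66  0.67 -0.76  2.25  1.98  0.5  -0.35]
 roterr to mag deg [ 5.0000e-02 -1.7997e+02  2.0000e-02] fmag [ 0.26 -0.35 -0.58]
```

Emit:
move_arm(
  linear=[
    [0,0.7,0],
    [0,1.4,0],
    [0,1.8,0],
    [0,1.8,0],
    [0,1.8,0],
  ],
  angular=[
    [0,0,0],
    [0,0,0],
    [0,0,0],
    [0,0,0],
    [0,0,0],
  ],
  grip=[1,1,1,1,1],
)

```text
time_s: 25.55
eef_pos: [0.5592, -0.1171, 0.0875]
tool_rot: [0.696, 0.122, 0.243, -0.664]
contact_force: [0.2, 0.7, 0.1]
opening: 0.0607
```

```bash
python3 -c "
from go import *
st()"
```

```text
t 25.55 p [ 0.5592 -0.1171  0.0875] mag [ 0.3  0.3 59.2] f [0.21 0.7  0.07] op 0.0607 q [ 0.66  0.67 -0.76  2.25  1.98  0.5  -0.35]
 roterr to mag deg [ 2.0000e-02 -1.7997e+02  3.0000e-02] fmag [0.11 0.72 0.02]
```

Emit:
move_arm(
  linear=[
    [0,0.5,0],
    [0,1,0],
    [0,1,0],
    [0,1,0],
    [0,1,0],
  ],
  angular=[
    [0,0,0],
    [0,0,0],
    [0,0,0],
    [0,0,0],
    [0,0,0],
  ],
  grip=[1,1,1,1,1],
)

```text
time_s: 25.97
eef_pos: [0.5597, -0.1172, 0.0866]
tool_rot: [0.697, 0.122, 0.243, -0.664]
contact_force: [-0.6, 0.2, -1.1]
opening: 0.0601
```

```bash
python3 -c "
from go import *
st()"
```

```text
t 25.9667 p [ 0.5597 -0.1172  0.0866] mag [ 0.4  0.3 58.3] f [-0.6   0.22 -1.08] op 0.0601 q [ 0.66  0.67 -0.76  2.25  1.98  0.5  -0.35]
 roterr to mag deg [ 3.0000e-02 -1.7997e+02  3.0000e-02] fmag [-1.09  0.11 -0.62]
```

Emit:
move_arm(
  linear=[
    [0,0.5,0],
    [0,1,0],
    [0,1,0],
    [0,1,0],
    [0,1,0],
  ],
  angular=[
    [0,0,0],
    [0,0,0],
    [0,0,0],
    [0,0,0],
    [0,0,0],
  ],
  grip=[1,1,1,1,1],
)

```text
time_s: 26.38
eef_pos: [0.5602, -0.1173, 0.0858]
tool_rot: [0.697, 0.122, 0.243, -0.664]
contact_force: [-1.0, 0.1, -1.0]
opening: 0.0605
```

```bash
python3 -c "
from go import *
st()"
```

```text
t 26.3833 p [ 0.5602 -0.1173  0.0858] mag [ 0.4  0.3 57.2] f [-0.98  0.11 -0.96] op 0.0605 q [ 0.66  0.68 -0.76  2.25  1.98  0.5  -0.36]
 roterr to mag deg [ 3.0000e-02 -1.7997e+02  3.0000e-02] fmag [-1.33 -0.07 -0.34]
```

Emit:
move_arm(
  linear=[
    [0,0.4,0],
    [0,0.8,0],
    [0,0.8,0],
    [0,0.8,0],
    [0,0.8,0],
  ],
  angular=[
    [0,0,0],
    [0,0,0],
    [0,0,0],
    [0,0,0],
    [0,0,0],
  ],
  grip=[1,1,1,1,1],
)

```text
time_s: 26.8
eef_pos: [0.5606, -0.1174, 0.0851]
tool_rot: [0.697, 0.122, 0.243, -0.664]
contact_force: [-2.5, 0.2, 3.3]
opening: 0.0603
```

```bash
python3 -c "
from go import *
st()"
```

```text
t 26.8 p [ 0.5606 -0.1174  0.0851] mag [ 0.4  0.3 56.5] f [-2.46  0.16  3.29] op 0.0603 q [ 0.66  0.68 -0.76  2.25  1.99  0.51 -0.36]
 roterr to mag deg [ 3.0000e-02 -1.7997e+02  2.0000e-02] fmag [-0.48 -0.28  4.07]
```

Emit:
move_arm(
  linear=[
    [0,0.3,0],
    [0,0.6,0],
    [0,0.6,0],
    [0,0.6,0],
    [0,0.6,0],
  ],
  angular=[
    [0,0,0],
    [0,0,0],
    [0,0,0],
    [0,0,0],
    [0,0,0],
  ],
  grip=[1,1,1,1,1],
)

```text
time_s: 27.22
eef_pos: [0.5609, -0.1175, 0.0846]
tool_rot: [0.697, 0.122, 0.243, -0.664]
contact_force: [-4.6, -0.1, 5.9]
opening: 0.0606
```

```bash
python3 -c "
from go import *
st()"
```

```text
t 27.2167 p [ 0.5609 -0.1175  0.0846] mag [ 0.4  0.2 55.9] f [-4.57 -0.06  5.86] op 0.0606 q [ 0.66  0.68 -0.76  2.25  1.99  0.51 -0.36]
 roterr to mag deg [ 4.0000e-02 -1.7997e+02  2.0000e-02] fmag [-0.95 -0.87  7.32]
```

Emit:
move_arm(
  linear=[
    [0,-0.4,0],
    [0,-0.9,0],
    [0,-0.9,0],
    [0,-0.9,0],
    [0,-0.9,0],
  ],
  angular=[
    [0,0,0],
    [0,0,0],
    [0,0,0],
    [0,0,0],
    [0,0,0],
  ],
  grip=[1,1,1,1,1],
)

```text
time_s: 27.63
eef_pos: [0.5605, -0.1174, 0.0853]
tool_rot: [0.696, 0.122, 0.243, -0.664]
contact_force: [-1.9, 0.1, 2.7]
opening: 0.0607
```

```bash
python3 -c "
from go import *
st()"
```

```text
t 27.6333 p [ 0.5605 -0.1174  0.0853] mag [ 0.4  0.3 56.7] f [-1.94  0.14  2.68] op 0.0607 q [ 0.66  0.68 -0.76  2.25  1.99  0.51 -0.36]
 roterr to mag deg [ 3.0000e-02 -1.7997e+02  3.0000e-02] fmag [-0.33 -0.2   3.29]
```

Emit:
move_arm(
  linear=[
    [0,-0.2,0],
    [0,-0.2,0],
    [0,-0.2,0],
    [0,-0.2,0],
    [0,-0.2,0],
  ],
  angular=[
    [0,0,0],
    [0,0,0],
    [0,0,0],
    [0,0,0],
    [0,0,0],
  ],
  grip=[1,0.28,0.26,0.24,0.22],
)

```text
time_s: 28.05
eef_pos: [0.5604, -0.1173, 0.0855]
tool_rot: [0.696, 0.122, 0.243, -0.664]
contact_force: [0.8, -0.6, -0.6]
opening: 0.067
```

Emit:
move_arm(
  linear=[
    [0,0,0],
    [0,0,0],
    [0,0,0],
    [0,0,0],
    [0,0,0],
  ],
  angular=[
    [0,0,0],
    [0,0,0],
    [0,0,0],
    [0,0,0],
    [0,0,0],
  ],
  grip=[0.18,0.12,0.06,0.02,0],
)

```text
time_s: 28.47
eef_pos: [0.5604, -0.1173, 0.0855]
tool_rot: [0.697, 0.122, 0.243, -0.664]
contact_force: [-0.2, -0.8, 0.4]
opening: 0.0853
```

```bash
python3 -c "
from go import *
st()"
```

```text
t 28.4667 p [ 0.5604 -0.1173  0.0855] mag [ 0.4  0.3 57. ] f [-0.21 -0.76  0.37] op 0.0853 q [ 0.66  0.68 -0.76  2.25  1.98  0.5  -0.36]
 roterr to mag deg [ 3.0000e-02 -1.7997e+02  3.0000e-02] fmag [ 0.12 -0.79  0.36]
```

Emit:
move_arm(
  linear=[
    [0,-10,0],
    [0,-30,0],
    [0,-60,0],
    [0,-90,0],
    [0,-110,0],
  ],
  angular=[
    [0,0,0],
    [0,0,0],
    [0,0,0],
    [0,0,0],
    [0,0,0],
  ],
  grip=[0,0,0,0,0],
)

```text
time_s: 28.88
eef_pos: [0.5056, -0.1072, 0.1827]
tool_rot: [0.696, 0.123, 0.244, -0.664]
contact_force: [0.3, -0.2, -1.0]
opening: 0.0857
```

Emit:
move_arm(
  linear=[
    [0,0,0],
    [0,0,0],
    [0,0,0],
    [0,0,0],
    [0,0,0],
  ],
  angular=[
    [0,0,0],
    [0,0,0],
    [0,0,0],
    [0,0,0],
    [0,0,0],
  ],
  grip=[0,0,0,0,0],
)

```text
time_s: 29.3
eef_pos: [0.5061, -0.1075, 0.1797]
tool_rot: [0.696, 0.121, 0.242, -0.665]
contact_force: [0.1, -0.1, 0.4]
opening: 0.0855
```

Run:
```python
from held import *
st()
for n in('side','top'):
    a,d=get_image(n); P=(cloud(n,d)-O)@F*1000; hsv=cv2.cvtColor(a,cv2.COLOR_RGB2HSV)
    m=(hsv[...,1]>25)&(hsv[...,0]>15)&(hsv[...,0]<35)&(hsv[...,2]>150)&(np.hypot(P[...,0],P[...,1])<32)&(P[...,2]>55)&(P[...,2]<75); q=P[m]
    print(n,m.sum(),'lid z',np.percentile(q[:,2],[10,50,90]).round(1),'n',np.linalg.svd(q-q.mean(0))[2][2].round(3),'x',np.percentile(q[:,0],[1,99]).round(1),'y',np.percentile(q[:,1],[1,99]).round(1))
    u,v=proj(n,mag(0,0,60)).astype(int); save(f'pics/{n}9.png',cv2.resize(a[v-60:v+60,u-70:u+70],None,fx=4,fy=4,interpolation=2))
    if n=='top':
        g=(hsv[...,2]>110).astype(np.uint8)
        _,l=cv2.connectedComponents(g)
        for nm,(uu,vv) in {'big':(302,174),'drop':(280,148),'tape':(325,223)}.items():
            c=max(cv2.findContours((l==l[vv,uu]).astype(np.uint8),0,2)[0],key=cv2.contourArea); (cx,cy),_,_=cv2.fitEllipse(c); print(nm,ray('top',cx,cy,.015).round(4))
```

```text
t 29.3 p [ 0.5061 -0.1075  0.1797] mag [ -0.3   0.4 166.1] f [ 0.14 -0.14  0.39] op 0.0855 q [ 0.64  0.35 -0.69  2.33  1.56  0.29 -0.05]
 roterr to mag deg [-1.2000e-01 -1.7998e+02  1.0000e-01] fmag [ 0.33 -0.12  0.25]
side 242 lid z [65.3 66.6 68.1] n [ 0.007  0.014 -1.   ] x [-19.3  15.4] y [-21.1  27.3]
top 247 lid z [60.6 63.3 65.9] n [ 0.003 -0.02  -1.   ] x [-21.1  23.2] y [-22.4  22.6]
big [ 0.639  -0.2646  0.015 ]
drop [ 0.7192 -0.2033  0.015 ]
tape [ 0.5006 -0.3003  0.015 ]
```

View pics/side9.png

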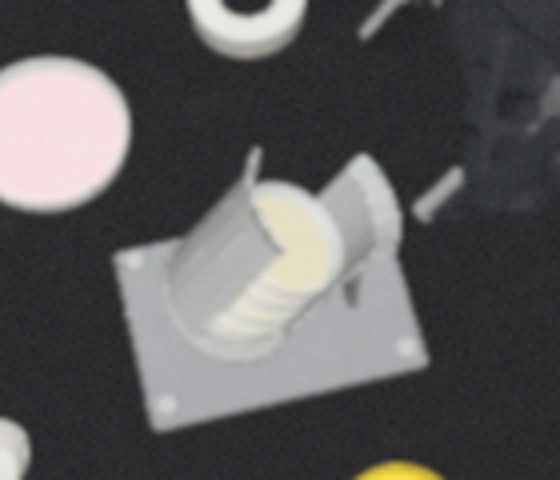

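View pics/top9.png

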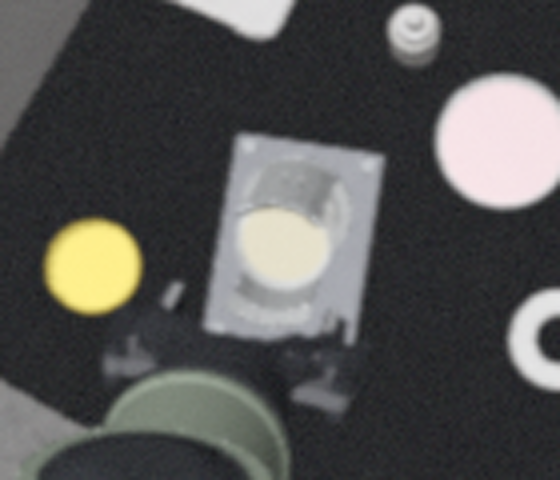

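Both dishes lie square on the pile: lid at z≈65 mm, tilt 0.02 rad or less. Bystanders are where they were, and the gripper is open and clear.

```bash
python3 -c "
from cell import *
print(finish_job())"
```

```text
the job is handed in; nothing more can be done
None
```

Both small cream dishes are in the leaning magazine, one on the other on the pile, and the job is handed in at about 29 s of the 58 s allowed. `finish_job()` gives no verdict, so the result rests on my own checks.

**How they went in:** I lowered each dish along the slope until I felt it rest on the pile. The first showed contact of about 4 N and a spring rate of about 6 N/mm, with the pile top about 35 mm above the well floor. The second showed contact of about 5 N, 1 mm below where the camera put it. I pressed with no more than about 8 N. I then backed off to about 3 N before opening, so the springs would not throw the dish up.

**Last checks:**
- **Height:** the upper lid is at about 65 mm along the well axis, which is the pile top plus two dishes. The side view read 66.6 mm and the top view 63.3 mm; that matches the offset both views showed from the start.
- **Squareness:** the lid is square to the well within about 0.02 rad. I judged centring by eye and from the partly hidden lid, and it looked good in both views.
- **Bystanders:** the tape roll, large dish and dropper had moved by less than 1 mm.
- **Gripper:** it is open and clear of everything.

**What went wrong:**
- **First approach:** the tilt ended 4.4° short because a wrist joint reached its limit. I carried the dish round to the half-turned grasp in a different arm posture, and that fitted.
- **Grasp force:** the wrist read 16–18 N upward as the fingers closed on each dish on the worktop, most likely the fingers swinging forward and pressing it down.

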